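# Clamp the refitted press and clear the tools to the peg rack

## Robot

A 6-joint arm with a two-finger parallel gripper is mounted at the origin on the work surface. World frame = base frame: x ahead of the robot, y to its left, z up, the work surface at z = 0. Lengths are in m, angles in degrees, forces in N, time in s.
With the tool pointing down it reaches from about 0.25 to 0.725 m from the base axis. Payload 9.7 kg.
Tool frame: the origin (TCP) lies midway between the tips of the shut fingers; the grasp point (between the pads) lies 19 mm behind it; z points along the fingers, y is the line along which they close (so a half turn about z gives the same grasp; the last joint's range is limited). The gripper opens to 85 mm and grips with 20 to 120 N. Pads are 22 mm wide; open, the fingers measure 114 mm over their backs; the gripper's body (76 mm by 85 mm) begins 54 mm behind the grasp point. The pads swing forward as they close: fully open they stand 13 mm farther back than shut.
Start: joints at [-76.719, 4.979, 10.078, 95.1, 0, 90], TCP at [0.126, -0.535, 0.231] pointing down, gripper open.
Joint ranges: [-179.16, 179.16], [-48.56, 103.87], [-65.8, 70.77], [-126.05, 130.52], [-82.76, 87.17], [-180, 180]. Speed limits (degrees/s): [127.2, 127.2, 147.25, 180, 180, 180].

## Interface

Orientations are given as [roll, pitch, yaw] about the fixed x, y, z axes, in that order (R = Rz(yaw) Ry(pitch) Rx(roll)).
In Python, from workcell import bot gives the robot as it stands.
- The arm moves only by the shell command python3 -m crank 'ROWS' [FORCE]. ROWS is JSON, a list of rows, each an object with "gripper": the finger opening in mm, from 0 to 85.4; "travel": the shift along the tool's x, y, z in mm, a list of three; "twist": the turn, a rotation vector about the tool's x, y, z in rad, a list of three. In form: [{"gripper": gripper, "travel": [tx, ty, tz], "twist": [rx, ry, rz]}, ...]. A call has 1 to 12 rows; each row shifts and turns the commanded pose from where the row before left it, along the tool's axes as they then stand; what a row does not reach is not made up. A row lasts 1/8 s, in which the tool goes at most 62.5 mm and 10.7 degrees, less where a joint would pass 70% of its speed; a pose out of reach is approached as far as the arm can. A call is refused whole if a number of a shift passes 62.5 or a number of a turn 0.188, either way. A call with a gripper value outside its range is refused whole. The fingers move at their own pace and stop on an object; FORCE is the grip in N (left out, the last holds). Time passes only in rows, so rows that do not move let the fingers close. It gives the time, the measured TCP pose, the force, the opening and the grip force at its end, in the units of the state.
- bot.get_obs(): the state, without advancing time (a new reading comes with each control period).
- bot.camera(name): name is "side" or "top" or "wrist"; returns the picture (400x640x3 uint8, red, green, blue); there is no depth.
- bot.calibration(name): a dict with "vfov" (degrees; the focal length in pixels is half the picture's height over the tangent of half this angle, whatever the lens; pixels are square), "cx", "cy" (the principal point, pixels), "camera_from_world" (4x4, takes a point from world to camera coordinates). Camera axes: x right, y down, z forward; pixel columns grow to the right and rows downward; lengths in m; the calibration is good to about 2 mm. A picture is of the moment at which its call begins: read the wrist's pose just before it. calibration takes no time and is no camera call; for the wrist camera it gives the pose at the moment of the call.
- bot.job_done(): hands the job in; it is judged then, once.
The state is a dict: "time": time; "q": joint angles; "qd": joint speeds; "joint_efforts": joint torques, N m; "ee_pos": TCP position; "tcp_rot": TCP orientation; "wrist_force": force on the tool from outside, world axes, zero at the start; "torque": the same for the moment, N m; "opening": finger opening in m; "grasp_force": force on a finger pad.
Only numpy, scipy, OpenCV 4.12 (cv2) and the standard library are available. Lean on these libraries where they do the work, as an engineer would, in place of code of your own. Each camera call takes 0.05 s, during which the arm holds its last target. There are 200 camera calls.

## Task

Finish refitting the small red press: take the hex key from its stand, push it fully down into the recessed socket of the press's clamp screw and, regrasping the key as needed, turn the screw clockwise until it is tight against its stop. Then clear up: hang the key and every smoothing block (metal foot, upright wooden grip) that is on the bench by their eyes on the pegs of the rack, and leave them hanging still. Do not knock over the white mug.

Things in the scene. Friction and masses are not known exactly. Their poses are not given: they have to be found in the camera images.
- key: steel hex key, 163 mm long, z from nose to grip. Grip: black flat plate 10 thick (x) x 50 wide (y), 80 to 163 above the nose's end, with a round eye of 30 dia, axis along x, centre at 108; 40 mm of solid plate above the eye. Origin: end of the nose. About 220 g. Starts upright, loose in the stand, leaning up to 2 degrees.
- key_tip (a point): end of the key's nose (the key's origin). The shaft above it is a hexagon 16 mm across flats, 18.5 over corners, one pair of flats facing along the key's x; its lowest 6 mm taper to a round nose of 9 dia.
- key_eye (a point): centre of the key's eye
- keystand: black fixed block 75 x 75 x 60 mm high; in the middle of its top a vertical round hole 20.5 dia, 45 deep, in which the key stands. Origin: centre of the underside.
- press: small red press, fixed: base 130 (x) x 190 (y) x 45 mm high, a 12 mm aluminium plate on it, two black knobs (22 radius, tops 83 above the table) at y = +60 and -60, the dark steel clamp screw in the middle. Origin: centre of the underside, on the screw's axis.
- screw (a joint): angle of the clamp screw (rad): grows as it turns clockwise seen from above; starts between 0 and 0.9; stop (tight) at 6.2. Friction 0.25 N m; it stays where it is left and does not sink.
- screw_mouth (a point): centre of the top of the screw head, 97 mm above the table; turns with the screw, z up. Hexagonal socket 17.5 across flats, one pair of flats facing along this x; 6 mm countersink at 45 degrees at the top, floor 36 below this point, where the key's nose stops. The key stands in it by itself (leaning up to 3 degrees) with about 11 degrees of turning play each way.
- rack: grey fixed rack: posts at y = +187 and -187 mm and a level bar between, its top 230 above the table, nothing above. Four level steel pegs, 10 thick, stand out 80 from the bar's middle to the rack's -x at y = -135, -45, 45, 135, axis 235 above the table; each ends in an upturned tip, top 248 above the table. Origin: on the table under the bar's middle.
- peg0 (a point): a point on the axis of peg 1 (counting from the rack's -y end), 42 mm from the bar's middle and 38 from the upturned tip; axes as the rack's. An eye hung here has its centre 10 mm below this axis.
- peg1 (a point): a point on the axis of peg 2 (counting from the rack's -y end), 42 mm from the bar's middle and 38 from the upturned tip; axes as the rack's. An eye hung here has its centre 10 mm below this axis.
- peg2 (a point): a point on the axis of peg 3 (counting from the rack's -y end), 42 mm from the bar's middle and 38 from the upturned tip; axes as the rack's. An eye hung here has its centre 10 mm below this axis.
- peg3 (a point): a point on the axis of peg 4 (counting from the rack's -y end), 42 mm from the bar's middle and 38 from the upturned tip; axes as the rack's. An eye hung here has its centre 10 mm below this axis.
- block0: smoothing block, standing on its felt face (some absent). Heavy aluminium base 60 (x) x 72 (y) x 22 mm high; on it a flat upright wooden grip, 10 thick (x) x 50 wide (y), up to 130 above the underside, with a round eye of 30 dia, axis along x, centre 75 above the underside; 40 mm of solid grip above the eye. Balanced, hangs straight. Origin: centre of the underside, z up. About 240 g.
- block0_eye (a point): centre of this block's eye
- block1: smoothing block, standing on its felt face (some absent). Heavy aluminium base 60 (x) x 72 (y) x 22 mm high; on it a flat upright wooden grip, 10 thick (x) x 50 wide (y), up to 130 above the underside, with a round eye of 30 dia, axis along x, centre 75 above the underside; 40 mm of solid grip above the eye. Balanced, hangs straight. Origin: centre of the underside, z up. About 240 g.
- block1_eye (a point): centre of this block's eye
- block2: smoothing block, standing on its felt face (some absent). Heavy aluminium base 60 (x) x 72 (y) x 22 mm high; on it a flat upright wooden grip, 10 thick (x) x 50 wide (y), up to 130 above the underside, with a round eye of 30 dia, axis along x, centre 75 above the underside; 40 mm of solid grip above the eye. Balanced, hangs straight. Origin: centre of the underside, z up. About 240 g.
- block2_eye (a point): centre of this block's eye
- mug_white: white mug among the blocks, 80 mm dia, 95 high, handle to its +y; not to be knocked over. Origin: centre of the underside.

How it is judged (in metres and radians):
On the way, in this order (a step that is already met when the one before it is completed fails the run):
1. the key is pushed fully down into the screw's socket (z of key_tip in the frame of screw_mouth below -0.028 m and horizontal distance between key_tip and screw_mouth below 0.004 m and angle between key's own z axis and vertical below 0.12 rad), for 0.2 s.
2. the screw is turned tight with the key in it (all of step 1 and value of joint screw above 6 rad), for 0.2 s.
At the end, for the whole second after the job is handed in: Screw past 6.0 rad; key and every block present hang by the eye on a peg, at rest (below 0.03 m/s), leaning under 0.4 rad: eye centre 2 to 18 mm below the peg axis, within 14 mm sideways, from 34 mm tipwards to 40 mm barwards of the peg point (value of joint screw above 6 rad and ((x of key_eye in the frame of peg0 between -0.034 and 0.04 m and y of key_eye in the frame of peg0 between -0.014 and 0.014 m and z of key_eye in the frame of peg0 between -0.018 and -0.002 m) or (x of key_eye in the frame of peg1 between -0.034 and 0.04 m and y of key_eye in the frame of peg1 between -0.014 and 0.014 m and z of key_eye in the frame of peg1 between -0.018 and -0.002 m) or (x of key_eye in the frame of peg2 between -0.034 and 0.04 m and y of key_eye in the frame of peg2 between -0.014 and 0.014 m and z of key_eye in the frame of peg2 between -0.018 and -0.002 m) or (x of key_eye in the frame of peg3 between -0.034 and 0.04 m and y of key_eye in the frame of peg3 between -0.014 and 0.014 m and z of key_eye in the frame of peg3 between -0.018 and -0.002 m)) and angle between each of key, block0, block1, block2's own z axis and vertical below 0.4 rad and linear speed of each of key, block0, block1, block2 below 0.03 m/s and ((x of block0_eye in the frame of peg0 between -0.034 and 0.04 m and y of block0_eye in the frame of peg0 between -0.014 and 0.014 m and z of block0_eye in the frame of peg0 between -0.018 and -0.002 m) or (x of block0_eye in the frame of peg1 between -0.034 and 0.04 m and y of block0_eye in the frame of peg1 between -0.014 and 0.014 m and z of block0_eye in the frame of peg1 between -0.018 and -0.002 m) or (x of block0_eye in the frame of peg2 between -0.034 and 0.04 m and y of block0_eye in the frame of peg2 between -0.014 and 0.014 m and z of block0_eye in the frame of peg2 between -0.018 and -0.002 m) or (x of block0_eye in the frame of peg3 between -0.034 and 0.04 m and y of block0_eye in the frame of peg3 between -0.014 and 0.014 m and z of block0_eye in the frame of peg3 between -0.018 and -0.002 m)) and ((x of block1_eye in the frame of peg0 between -0.034 and 0.04 m and y of block1_eye in the frame of peg0 between -0.014 and 0.014 m and z of block1_eye in the frame of peg0 between -0.018 and -0.002 m) or (x of block1_eye in the frame of peg1 between -0.034 and 0.04 m and y of block1_eye in the frame of peg1 between -0.014 and 0.014 m and z of block1_eye in the frame of peg1 between -0.018 and -0.002 m) or (x of block1_eye in the frame of peg2 between -0.034 and 0.04 m and y of block1_eye in the frame of peg2 between -0.014 and 0.014 m and z of block1_eye in the frame of peg2 between -0.018 and -0.002 m) or (x of block1_eye in the frame of peg3 between -0.034 and 0.04 m and y of block1_eye in the frame of peg3 between -0.014 and 0.014 m and z of block1_eye in the frame of peg3 between -0.018 and -0.002 m)) and ((x of block2_eye in the frame of peg0 between -0.034 and 0.04 m and y of block2_eye in the frame of peg0 between -0.014 and 0.014 m and z of block2_eye in the frame of peg0 between -0.018 and -0.002 m) or (x of block2_eye in the frame of peg1 between -0.034 and 0.04 m and y of block2_eye in the frame of peg1 between -0.014 and 0.014 m and z of block2_eye in the frame of peg1 between -0.018 and -0.002 m) or (x of block2_eye in the frame of peg2 between -0.034 and 0.04 m and y of block2_eye in the frame of peg2 between -0.014 and 0.014 m and z of block2_eye in the frame of peg2 between -0.018 and -0.002 m) or (x of block2_eye in the frame of peg3 between -0.034 and 0.04 m and y of block2_eye in the frame of peg3 between -0.014 and 0.014 m and z of block2_eye in the frame of peg3 between -0.018 and -0.002 m))); the robot touches nothing.
It fails at once if the white mug is knocked over (angle between mug_white's own z axis and vertical above 0.7 rad).
Of block0, block1, block2 only 2 to 3 are there at a start; the rules pass over those that are not, and their reading is None.
At some moment in a run one of block0, block1, block2 may be knocked a few centimetres aside while the robot is not near it.
It also fails if it takes over 200 s, if anything falls off the work surface, if the arm or the gripper's body presses on something with over 40 N, if the wrist force passes 120 N, or if a joint passes its speed limit or range.

## Working session

There is one attempt and no reset: what is moved stays moved. The work goes in short steps, Python scripts to look and compute and a shell command to move; the robot and the scene stay as the last step left them, time stands still between calls to the robot, and variables do not carry over. Pictures are saved under pics/ and viewed, at most 14 in all, crops included, and the job is handed in when it is done.

```bash
ls; mkdir -p pics; python3 - <<'E'
from workcell import bot
import cv2,numpy as np
o=bot.get_obs();print(o)
for n in("side","top","wrist"):
    c=bot.calibration(n);print(n,c)
    cv2.imwrite(f"pics/{n}0.png",bot.camera(n)[:,:,::-1])
E
```

```text
pics
{'time': 0.0, 'q': array([-7.67198725e+01,  5.01095577e+00,  1.00344249e+01,  9.50993659e+01,
        2.11242640e-03,  9.00000223e+01]), 'qd': array([ 0.06796066,  0.00679614,  0.08251741,  0.0705364 , -0.09475564,
       -0.03510288]), 'joint_efforts': array([-2.59188157e-03, -5.20393610e+01,  4.64799964e+01,  1.64422451e-02,
       -1.03270572e-04,  8.18861650e-06]), 'ee_pos': array([ 0.12629948, -0.5350676 ,  0.23058419]), 'tcp_rot': array([-1.79924103e+02, -2.11239497e-03,  1.32801023e+01]), 'wrist_force': array([-0.31430773, -0.46331601,  0.59275644]), 'torque': array([0.01186129, 0.00826446, 0.00446079]), 'grasp_force': 0.0, 'opening': 0.0856453014527182}
side {'vfov': 50.11207758817068, 'cx': 323.09091639078144, 'cy': 205.08857457460368, 'camera_from_world': array([[-0.99939795, -0.03305455, -0.01054181,  0.55471647],
       [-0.01183237,  0.61034935, -0.79204398,  0.12994048],
       [ 0.03261484, -0.7914424 , -0.61037301,  1.21522481],
       [ 0.        ,  0.        ,  0.        ,  1.        ]])}
top {'vfov': 44.57658982833414, 'cx': 322.6724576740405, 'cy': 202.0093475721038, 'camera_from_world': array([[ 0.01013496, -0.9997959 ,  0.01747696, -0.00876013],
       [-0.99507124, -0.01180815, -0.09845707,  0.55661127],
       [ 0.09864335, -0.01639296, -0.99498782,  1.44675397],
       [ 0.        ,  0.        ,  0.        ,  1.        ]])}
wrist {'vfov': 62.02638136773583, 'cx': 319.87250856065754, 'cy': 193.00640808715738, 'camera_from_world': array([[ 2.29554623e-01, -9.73295773e-01, -1.14137108e-04,
        -5.50038917e-01],
       [-9.36977778e-01, -2.21020652e-01,  2.70596590e-01,
        -3.44296821e-02],
       [-2.63395744e-01, -6.20097543e-02, -9.62692823e-01,
         3.78122307e-01],
       [ 0.00000000e+00,  0.00000000e+00,  0.00000000e+00,
         1.00000000e+00]])}
```

View pics/top0.png

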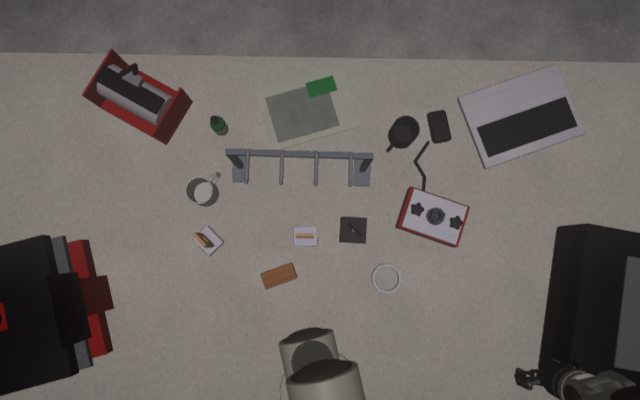

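View pics/side0.png

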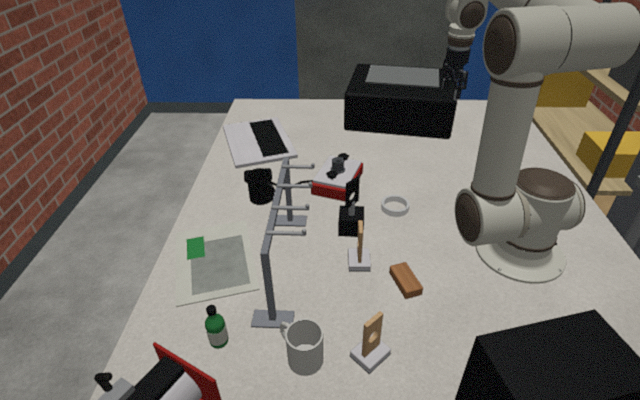

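The top view shows the press at about (433,216), the keystand at (353,230) and two blocks, at (306,236) and (208,240). The mug is at (203,190) and the rack bar runs (225..372,155). The brown brick at (279,275) isn't a block. The side view confirms two blocks and the key upright.

```bash
cat > h.py <<'E'
from workcell import bot
import cv2,numpy as np
from scipy.spatial.transform import Rotation as Ro
def K(c): f=200/np.tan(np.radians(c["vfov"]/2)); return np.array([[f,0,c["cx"]],[0,f,c["cy"]],[0,0,1]])
def px2w(c,uv,z):
    T=c["camera_from_world"];C=-T[:3,:3].T@T[:3,3];d=T[:3,:3].T@np.linalg.solve(K(c),[*uv,1]);return C+d*(z-C[2])/d[2]
def proj(c,P):
    T=c["camera_from_world"];p=K(c)@(T[:3,:3]@np.asarray(P,float)+T[:3,3]);return p[:2]/p[2]
def snap(name,tag):
    c=bot.calibration(name);im=bot.camera(name)[:,:,::-1].copy();cv2.imwrite(f"pics/{tag}.png",im);np.save(f"pics/{tag}.npy",c,allow_pickle=True);return c,im
def cal(tag): return np.load(f"pics/{tag}.npy",allow_pickle=True).item()
def to(pos,yaw):
    "travel (mm, in present tool axes) and twist (rotvec rad in tool) to the TCP pose pos, tool down, yaw deg"
    o=bot.get_obs();R=Ro.from_euler("xyz",o["tcp_rot"],degrees=True)
    t=R.inv().apply(np.array(pos)-o["ee_pos"])*1000;w=(R.inv()*Ro.from_euler("xyz",[180,0,yaw],degrees=True)).as_rotvec()
    print("pos",o["ee_pos"].round(4),"rot",o["tcp_rot"].round(2),"q6",o["q"][5].round(1),"t",round(o["time"],2),"F",o["wrist_force"].round(1),"open",round(o["opening"]*1000,1))
    print("travel",t.round(1),"twist",w.round(3))
E
python3 - <<'E'
from h import *
c=bot.calibration("top")
for n,uv,z in [("screw",(436,216),.097),("knobL",(417,209),.083),("knobR",(456,222),.083),("stand",(353,230),.06),("keytop",(354,230),.178),("blkA",(305,236),.022),("blkAtop",(305,236),.13),("blkB",(208,240),.022),("blkBtop",(203,240),.13),("mug",(203,190),.0),("barL",(227,153),.23),("barR",(372,154),.23),("peg0tip",(352,185),.24),("peg1tip",(317,184),.24),("peg2tip",(282,183),.24),("peg3tip",(247,182),.24)]:
    print(n,px2w(c,uv,z).round(3))
for z in [.3]: to([.32,-.1,.33],0)
T=bot.calibration("wrist")["camera_from_world"];o=bot.get_obs();R=Ro.from_euler("xyz",o["tcp_rot"],degrees=True).as_matrix()
C=-T[:3,:3].T@T[:3,3];print("cam in tool",R.T@(C-o["ee_pos"]),"\n",R.T@T[:3,:3].T)
E
```

```text
screw [ 0.513 -0.329  0.097]
knobL [ 0.534 -0.277  0.083]
knobR [ 0.497 -0.39   0.083]
stand [ 0.472 -0.092  0.06 ]
keytop [ 0.467 -0.085  0.178]
blkA [0.454 0.049 0.022]
blkAtop [0.451 0.047 0.13 ]
blkB [0.439 0.34  0.022]
blkBtop [0.437 0.33  0.13 ]
mug [0.592 0.365 0.   ]
barL [0.663 0.253 0.23 ]
barR [ 0.665 -0.128  0.23 ]
peg0tip [ 0.581 -0.075  0.24 ]
peg1tip [0.582 0.016 0.24 ]
peg2tip [0.584 0.107 0.24 ]
peg3tip [0.585 0.197 0.24 ]
pos [ 0.1263 -0.5351  0.2308] rot [-179.94    0.     13.28] q6 90.0 t 0.15 F [ 0.7 -0.3 -0.6] open 85.3
travel [ 288.5 -379.1  -98.9] twist [-0.001  0.     0.232]
cam in tool [ 6.90592545e-02  1.34421712e-04 -1.42608662e-01] 
 [[-2.26418503e-04 -9.62696340e-01 -2.70584007e-01]
 [ 9.99999418e-01 -5.03314727e-04  9.53939880e-04]
 [-1.05454335e-03 -2.70583634e-01  9.62695894e-01]]
```

```bash
python3 - <<'E'
import cv2
a=cv2.imread("pics/top0.png")[130:300,175:480]
cv2.imwrite("pics/c1.png",cv2.resize(a,None,fx=2.6,fy=2.6,interpolation=2))
E
```

```text
(no output)
```

View pics/c1.png

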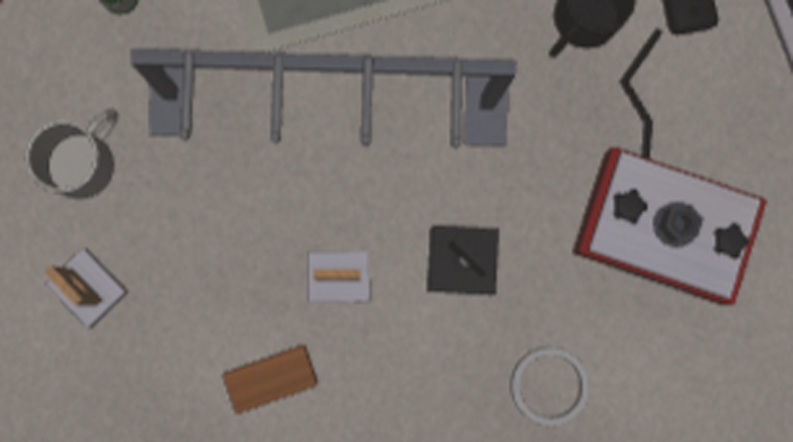

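The crop shows the key plate edge-on from (450,243) to (485,275), so its normal is at about -42° in world. Block A faces along x. Block B is turned about 45°, and its top is seen at (55,272)-(75,300). The press yaw is about -18°. I'll go over the screw first and then the key, using the wrist camera.

```bash
python3 -m crank '[{"gripper":85,"travel":[59,-16,-3],"twist":[0,0,0]},{"gripper":85,"travel":[59,-16,-3],"twist":[0,0,0]},{"gripper":85,"travel":[59,-16,-3],"twist":[0,0,0]},{"gripper":85,"travel":[59,-16,-3],"twist":[0,0,0]},{"gripper":85,"travel":[59,-16,-3],"twist":[0,0,0]},{"gripper":85,"travel":[59,-16,-3],"twist":[0,0,0]},{"gripper":85,"travel":[57,-16,-3],"twist":[0,0,0]},{"gripper":85,"travel":[0,0,0],"twist":[0,0,0]},{"gripper":85,"travel":[0,0,0],"twist":[0,0,0]}]'
python3 - <<'E'
from h import *
c,im=snap("wrist","w1")
to([.467,-.087,.33],48)
E
```

```text
time: 1.27
ee_pos: [0.5005, -0.3317, 0.2518]
tcp_rot: [-180.0, 0.0, 13.3]
wrist_force: [0.1, 0.3, -0.3]
opening: 0.0853
grasp_force: 0.0
pos [ 0.5    -0.3322  0.2521] rot [-1.7999e+02  3.0000e-02  1.3260e+01] q6 133.2 t 1.32 F [ 0.7 -0.5  0. ] open 84.9
travel [  24.  -246.3  -77.9] twist [-0.     0.    -0.606]
```

View pics/w1.png

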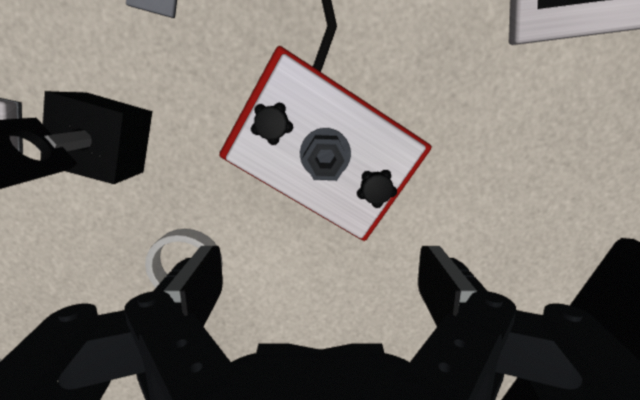

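The wrist view shows the screw head at (325,155) with its hex socket, the knobs at (271,122) and (376,187), and the key to the left. I'll zoom in on the socket and move over the key.

```bash
python3 - <<'E'
from h import *
c=cal("w1");im=cv2.imread("pics/w1.png")
P=px2w(c,(325,155),.097);print("screw",P, px2w(c,(271,122),.083),px2w(c,(376,187),.083))
# rectified top-down view at z=.091, 0.1mm... x right = world x, y up = world y
s=0.0001;N=560;f=[]
g=[(P[0]-.028,P[1]+.028),(P[0]+.028,P[1]+.028),(P[0]+.028,P[1]-.028),(P[0]-.028,P[1]-.028)]
H=cv2.getPerspectiveTransform(np.float32([proj(c,(*q,.092)) for q in g]),np.float32([[0,0],[N,0],[N,N],[0,N]]))
r=cv2.warpPerspective(im,H,(N,N),flags=cv2.INTER_CUBIC);r=cv2.convertScaleAbs(r,alpha=1.8)
cv2.imwrite("pics/r1.png",r)
E
python3 -m crank '[{"gripper":85,"travel":[4,-20,-39],"twist":[0,0,0]},{"gripper":85,"travel":[4,-45,-39],"twist":[0,0,-0.12]},{"gripper":85,"travel":[-4,-62,0],"twist":[0,0,-0.18]},{"gripper":85,"travel":[-30,-54,0],"twist":[0,0,-0.18]},{"gripper":85,"travel":[-36,-47,0],"twist":[0,0,-0.126]},{"gripper":85,"travel":[0,0,0],"twist":[0,0,0]},{"gripper":85,"travel":[0,0,0],"twist":[0,0,0]}]'
python3 - <<'E'
from h import *
c,im=snap("wrist","w2")
to([.467,-.087,.33],48)
E
```

```text
screw [ 0.52197899 -0.33175942  0.097     ] [ 0.53803422 -0.27716308  0.083     ] [ 0.50087581 -0.38783108  0.083     ]
time: 2.2
ee_pos: [0.3568, -0.1672, 0.3307]
tcp_rot: [179.9, -0.0, 47.9]
wrist_force: [0.1, -0.3, -0.3]
opening: 0.0851
grasp_force: 0.0
pos [ 0.3573 -0.1672  0.3303] rot [ 1.7997e+02 -1.0000e-02  4.7880e+01] q6 107.0 t 2.25 F [-0.4 -0.6 -0.5] open 85.0
travel [133.1  27.6   0.3] twist [ 0.001 -0.    -0.002]
```

View pics/r1.png

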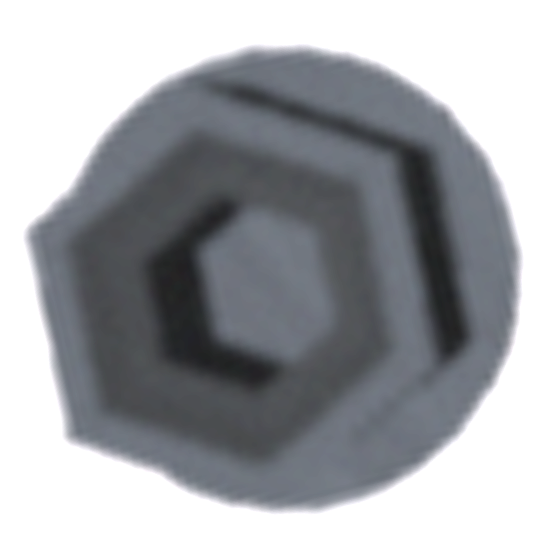

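View pics/w2.png

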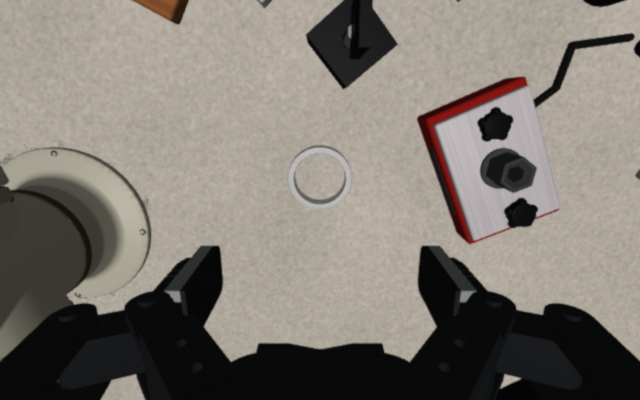

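I rotated mid-move, so the travel axes turned with the tool and I ended short of the key. The rectified socket shows hex vertices at 41° mod 60, so its flats are at about 11° mod 60. In w2 the screw mouth is at (517,173) and the key is at (353,30). Now I'll go over the key, then turn half a turn so there's wrist range for the screwing stroke.

```bash
python3 - <<'E'
from h import *
print("screw2",px2w(cal("w2"),(517,173),.097))
E
python3 -m crank '[{"gripper":85,"travel":[45,9,0],"twist":[0,0,0]},{"gripper":85,"travel":[45,9,0],"twist":[0,0,0]},{"gripper":85,"travel":[43,10,0],"twist":[0,0,0]},{"gripper":85,"travel":[0,0,0],"twist":[0,0,-0.18]},{"gripper":85,"travel":[0,0,0],"twist":[0,0,-0.185]},{"gripper":85,"travel":[0,0,0],"twist":[0,0,-0.185]},{"gripper":85,"travel":[0,0,0],"twist":[0,0,-0.185]},{"gripper":85,"travel":[0,0,0],"twist":[0,0,-0.185]},{"gripper":85,"travel":[0,0,0],"twist":[0,0,-0.185]},{"gripper":85,"travel":[0,0,0],"twist":[0,0,-0.185]},{"gripper":85,"travel":[0,0,0],"twist":[0,0,-0.185]},{"gripper":85,"travel":[0,0,0],"twist":[0,0,-0.185]}]'
python3 -m crank '[{"gripper":85,"travel":[0,0,0],"twist":[0,0,-0.185]},{"gripper":85,"travel":[0,0,0],"twist":[0,0,-0.185]},{"gripper":85,"travel":[0,0,0],"twist":[0,0,-0.185]},{"gripper":85,"travel":[0,0,0],"twist":[0,0,-0.185]},{"gripper":85,"travel":[0,0,0],"twist":[0,0,-0.185]},{"gripper":85,"travel":[0,0,0],"twist":[0,0,-0.185]},{"gripper":85,"travel":[0,0,0],"twist":[0,0,-0.185]},{"gripper":85,"travel":[0,0,0],"twist":[0,0,-0.185]},{"gripper":85,"travel":[0,0,0],"twist":[0,0,0]},{"gripper":85,"travel":[0,0,0],"twist":[0,0,0]}]'
python3 - <<'E'
from h import *
c,im=snap("wrist","w3")
to([.467,-.087,.33],228)
E
```

```text
screw2 [ 0.51795743 -0.33086395  0.097     ]
time: 3.75
ee_pos: [0.468, -0.0869, 0.3291]
tcp_rot: [-179.9, -0.1, 143.4]
wrist_force: [-0.4, -0.5, 0.3]
opening: 0.085
grasp_force: 0.0
time: 5.0
ee_pos: [0.4674, -0.0866, 0.3297]
tcp_rot: [179.9, -0.0, -132.4]
wrist_force: [0.1, -0.5, -0.8]
opening: 0.0846
grasp_force: 0.0
pos [ 0.4673 -0.0866  0.3298] rot [ 1.7996e+02 -3.0000e-02 -1.3230e+02] q6 -58.2 t 5.05 F [-0.4 -0.   0.4] open 84.9
travel [ 0.5 -0.  -0.2] twist [ 0.001 -0.    -0.005]
```

View pics/w3.png

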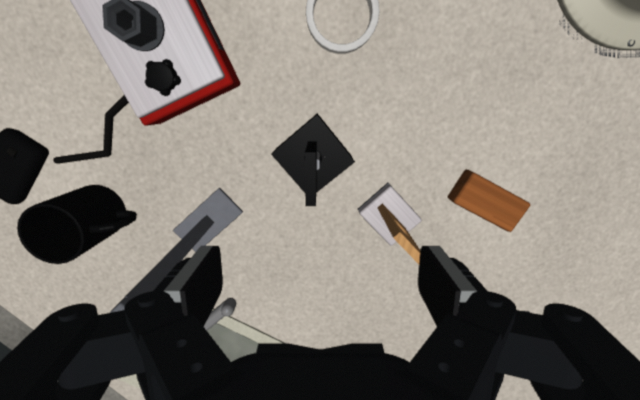

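The key plate is seen edge-on at (306..317, 141..206), almost parallel to tool x, over the stand centred at about (313,155). I'll overlay the key model to refine it.

```bash
python3 - <<'E'
from h import *
c=cal("w3");im=cv2.imread("pics/w3.png")
# stand top corners from image
for uv in [(317,114),(354,160),(312,200),(272,154)]: print(px2w(c,uv,.06).round(4))
z=8;x0,y0=265,105;cr=cv2.resize(im[y0:y0+105,x0:x0+95],None,fx=z,fy=z,interpolation=cv2.INTER_CUBIC)
cr=cv2.convertScaleAbs(cr,alpha=3)
cr=cr[:,:]
cv2.imwrite("pics/r3.png",cv2.resize(cr,(543,600)))
E
```

```text
[ 0.4356 -0.1275  0.06  ]
[ 0.4393 -0.0549  0.06  ]
[ 0.5137 -0.0519  0.06  ]
[ 0.5099 -0.1295  0.06  ]
```

View pics/r3.png

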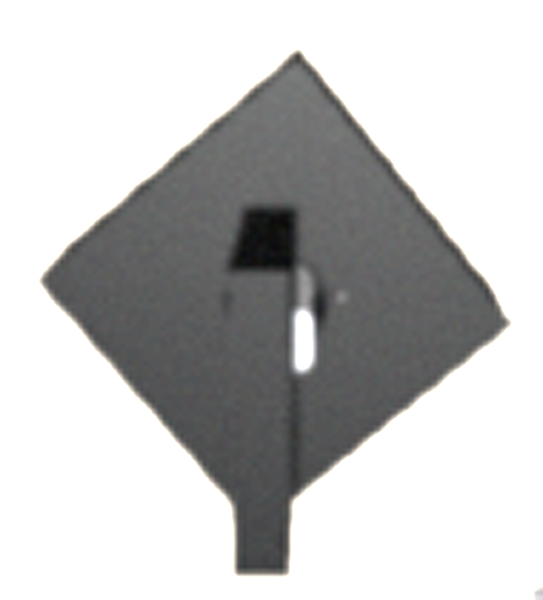

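```bash
python3 - <<'E'
from h import *
c=cal("w3")
a=px2w(c,(310.9,152.3),.178);b=px2w(c,(310.9,205.3),.178);d=b-a
print(a,b,np.linalg.norm(d),np.degrees(np.arctan2(d[1],d[0])),(a+b)/2)
m=(a+b)/2;to([m[0],m[1],.33],np.degrees(np.arctan2(d[1],d[0]))-180)
# grasp: TCP z = nose .015 + .131
E
```

```text
[ 0.45804707 -0.10958067  0.178     ] [ 0.49161155 -0.07330821  0.178     ] 0.049419283256919806 47.2205780974529 [ 0.47482931 -0.09144444  0.178     ]
pos [ 0.4673 -0.0866  0.3298] rot [ 1.7996e+02 -3.0000e-02 -1.3230e+02] q6 -58.2 t 5.05 F [-0.4 -0.   0.4] open 84.9
travel [-1.5 -8.8 -0.2] twist [ 0.001 -0.     0.008]
```

```bash
python3 -m crank '[{"gripper":85,"travel":[-1.5,-8.8,0],"twist":[0,0,0.008]},{"gripper":85,"travel":[0,0,50],"twist":[0,0,0]},{"gripper":85,"travel":[0,0,50],"twist":[0,0,0]},{"gripper":85,"travel":[0,0,50],"twist":[0,0,0]},{"gripper":85,"travel":[0,0,34],"twist":[0,0,0]},{"gripper":40,"travel":[0,0,0],"twist":[0,0,0]},{"gripper":20,"travel":[0,0,0],"twist":[0,0,0]},{"gripper":0,"travel":[0,0,0],"twist":[0,0,0]},{"gripper":0,"travel":[0,0,0],"twist":[0,0,0]},{"gripper":0,"travel":[0,0,0],"twist":[0,0,0]},{"gripper":0,"travel":[0,0,0],"twist":[0,0,0]}]' 70
python3 - <<'E'
from h import *
to([.5182,-.3325,.28],-138.8+0)
E
```

```text
time: 6.42
ee_pos: [0.4751, -0.0913, 0.1475]
tcp_rot: [-179.9, 0.1, -132.6]
wrist_force: [-0.4, 0.2, 5.8]
opening: 0.009
grasp_force: 68.3
pos [ 0.4751 -0.0913  0.1475] rot [-1.7990e+02  6.0000e-02 -1.3255e+02] q6 -58.3 t 6.42 F [-0.4  0.2  5.8] open 9.0
travel [ 148.4 -195.1 -132.3] twist [-0.002  0.001  0.109]
```

```bash
python3 -m crank '[{"gripper":0,"travel":[0,0,-30],"twist":[0,0,0]},{"gripper":0,"travel":[0,0,-50],"twist":[0,0,0]},{"gripper":0,"travel":[0,0,-52],"twist":[0,0,0]},{"gripper":0,"travel":[27,-35,0],"twist":[0,0,0]},{"gripper":0,"travel":[34,-45,0],"twist":[0,0,0]},{"gripper":0,"travel":[34,-45,0],"twist":[0,0,0]},{"gripper":0,"travel":[30,-40,0],"twist":[0,0,0.05]},{"gripper":0,"travel":[22,-31,0],"twist":[0,0,0.058]},{"gripper":0,"travel":[0,0,0],"twist":[0,0,0]},{"gripper":0,"travel":[0,0,0],"twist":[0,0,0]},{"gripper":0,"travel":[0,0,0],"twist":[0,0,0]}]' 
python3 - <<'E'
from h import *
c,im=snap("wrist","w4")
to([.518,-.332,.28],-138.6)
o=bot.get_obs()
for n,P in [("nose",(*o["ee_pos"][:2],o["ee_pos"][2]-.1325)),("mouth",(.518,-.332,.097))]: print(n,proj(c,P))
cr=cv2.convertScaleAbs(im[60:200,220:420],alpha=1.8);cv2.imwrite("pics/r4.png",cv2.resize(cr,None,fx=4,fy=4,interpolation=2))
E
```

```text
time: 7.8
ee_pos: [0.5176, -0.3315, 0.2787]
tcp_rot: [-180.0, 0.0, -138.7]
wrist_force: [-0.1, 0.1, -2.2]
opening: 0.0088
grasp_force: 69.2
pos [ 0.5177 -0.3314  0.2788] rot [-1.7997e+02  1.0000e-02 -1.3866e+02] q6 -74.0 t 7.85 F [-0.1  0.7 -3.4] open 8.8
travel [ 0.2 -0.6 -1.2] twist [-0.001  0.    -0.001]
nose [320.63810823 182.82613785]
mouth [319.98483108 170.69752142]
```

View pics/r4.png

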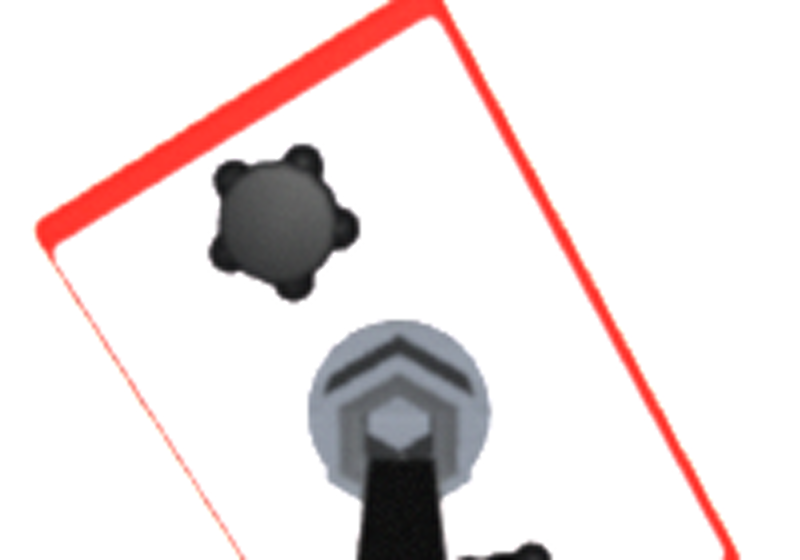

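The socket's flats face left and right in the tool view and its centre is at about image (319.6,170.2), under 1 mm from the prediction. Alignment is good, so I'll descend.

```bash
python3 -m crank '[{"gripper":0,"travel":[0.7,-0.4,20],"twist":[0,0,0]},{"gripper":0,"travel":[0,0,20],"twist":[0,0,0]},{"gripper":0,"travel":[0,0,5],"twist":[0,0,0]},{"gripper":0,"travel":[0,0,4],"twist":[0,0,0]},{"gripper":0,"travel":[0,0,4],"twist":[0,0,0]},{"gripper":0,"travel":[0,0,4],"twist":[0,0,0]},{"gripper":0,"travel":[0,0,3],"twist":[0,0,0]},{"gripper":0,"travel":[0,0,0],"twist":[0,0,0]},{"gripper":0,"travel":[0,0,0],"twist":[0,0,0]}]' 
python3 - <<'E'
from h import *
to([.5174,-.3322,.1937],-138.6)
E
```

```text
time: 8.98
ee_pos: [0.5174, -0.3332, 0.2184]
tcp_rot: [-180.0, 0.0, -138.7]
wrist_force: [-0.0, 0.9, -2.5]
opening: 0.0094
grasp_force: 69.2
pos [ 0.5174 -0.3332  0.2184] rot [-179.99    0.   -138.74] q6 -74.0 t 8.97 F [-0.   0.9 -2.5] open 9.4
travel [-0.7  0.7 24.7] twist [-0.     0.    -0.002]
```

```bash
python3 -m crank '[{"gripper":0,"travel":[0,0,5],"twist":[0,0,0]},{"gripper":0,"travel":[0,0,5],"twist":[0,0,0]},{"gripper":0,"travel":[0,0,5],"twist":[0,0,0]},{"gripper":0,"travel":[0,0,5],"twist":[0,0,0]},{"gripper":0,"travel":[0,0,0],"twist":[0,0,0]},{"gripper":0,"travel":[0,0,2],"twist":[0,0,0]},{"gripper":0,"travel":[0,0,1],"twist":[0,0,0]},{"gripper":0,"travel":[0,0,1],"twist":[0,0,0]},{"gripper":0,"travel":[0,0,0],"twist":[0,0,0]},{"gripper":0,"travel":[0,0,0],"twist":[0,0,0]}]' 
python3 - <<'E'
from h import *
to([.5174,-.3322,.1937],-138.6);print(bot.get_obs()["torque"])
E
```

```text
time: 10.22
ee_pos: [0.5174, -0.3332, 0.1943]
tcp_rot: [-180.0, 0.0, -138.7]
wrist_force: [0.2, -0.3, -1.9]
opening: 0.0092
grasp_force: 69.2
pos [ 0.5174 -0.3332  0.1943] rot [-180.      0.   -138.74] q6 -74.0 t 10.22 F [ 0.2 -0.3 -1.9] open 9.2
travel [-0.6  0.7  0.6] twist [-0.     0.    -0.002]
[-0.01210785 -0.01423312 -0.02207795]
```

```bash
python3 -m crank '[{"gripper":0,"travel":[0,0,0.5],"twist":[0,0,0.1]},{"gripper":0,"travel":[0,0,0],"twist":[0,0,0.15]},{"gripper":0,"travel":[0,0,0],"twist":[0,0,0.15]},{"gripper":0,"travel":[0,0,0],"twist":[0,0,0.15]},{"gripper":0,"travel":[0,0,0],"twist":[0,0,0.15]},{"gripper":0,"travel":[0,0,0],"twist":[0,0,0.15]},{"gripper":0,"travel":[0,0,0],"twist":[0,0,0.15]}]' 
python3 - <<'E'
from h import *
to([.5174,-.3322,.1937],-138.6);print(bot.get_obs()["torque"])
E
```

```text
time: 11.1
ee_pos: [0.5175, -0.3331, 0.1938]
tcp_rot: [180.0, 0.0, 163.7]
wrist_force: [1.2, 0.5, -1.7]
opening: 0.0091
grasp_force: 69.2
pos [ 0.5175 -0.3331  0.1938] rot [1.8000e+02 1.0000e-02 1.6371e+02] q6 -16.5 t 11.1 F [ 1.2  0.5 -1.7] open 9.1
travel [0.3 0.8 0.1] twist [ 0.     0.    -1.007]
[-0.06096515 -0.11122038  0.2592879 ]
```

Torque 0.26 N m with little side force, so the screw is turning. I'll continue the stroke.

```bash
R='x'; python3 -m crank '[{"gripper":0,"travel":[0,0,0],"twist":[0,0,0.16]},{"gripper":0,"travel":[0,0,0],"twist":[0,0,0.16]},{"gripper":0,"travel":[0,0,0],"twist":[0,0,0.16]},{"gripper":0,"travel":[0,0,0],"twist":[0,0,0.16]},{"gripper":0,"travel":[0,0,0],"twist":[0,0,0.16]},{"gripper":0,"travel":[0,0,0],"twist":[0,0,0.16]},{"gripper":0,"travel":[0,0,0],"twist":[0,0,0.16]},{"gripper":0,"travel":[0,0,0],"twist":[0,0,0.16]},{"gripper":0,"travel":[0,0,0],"twist":[0,0,0.16]},{"gripper":0,"travel":[0,0,0],"twist":[0,0,0.16]},{"gripper":0,"travel":[0,0,0],"twist":[0,0,0.16]}]' 
python3 -m crank '[{"gripper":0,"travel":[0,0,0],"twist":[0,0,0.16]},{"gripper":0,"travel":[0,0,0],"twist":[0,0,0.16]},{"gripper":0,"travel":[0,0,0],"twist":[0,0,0.16]},{"gripper":0,"travel":[0,0,0],"twist":[0,0,0.16]},{"gripper":0,"travel":[0,0,0],"twist":[0,0,0.16]},{"gripper":0,"travel":[0,0,0],"twist":[0,0,0.16]},{"gripper":0,"travel":[0,0,0],"twist":[0,0,0.16]},{"gripper":0,"travel":[0,0,0],"twist":[0,0,0.16]},{"gripper":0,"travel":[0,0,0],"twist":[0,0,0.12]},{"gripper":0,"travel":[0,0,0],"twist":[0,0,0]},{"gripper":0,"travel":[0,0,0],"twist":[0,0,0]}]' 
python3 - <<'E'
from h import *
to([.5174,-.3322,.1937],-138.6);print(bot.get_obs()["torque"])
E
```

```text
time: 12.48
ee_pos: [0.5172, -0.3332, 0.1938]
tcp_rot: [-180.0, 0.0, 62.8]
wrist_force: [-0.3, -0.3, -1.2]
opening: 0.0087
grasp_force: 69.3
time: 13.85
ee_pos: [0.5172, -0.3331, 0.1938]
tcp_rot: [-180.0, 0.0, -16.9]
wrist_force: [-0.9, 1.1, -0.6]
opening: 0.0088
grasp_force: 69.4
pos [ 0.5172 -0.3331  0.1938] rot [-1.7999e+02  2.0000e-02 -1.6940e+01] q6 164.2 t 13.85 F [-0.9  1.1 -0.6] open 8.8
travel [-0.1 -0.9  0.1] twist [0.    0.    2.123]
[0.37423535 0.52537052 0.01479224]
```

```bash
python3 -m crank '[{"gripper":85,"travel":[0,0,0],"twist":[0,0,0]},{"gripper":85,"travel":[0,0,0],"twist":[0,0,0]},{"gripper":85,"travel":[0,0,0],"twist":[0,0,0]},{"gripper":85,"travel":[0,0,0],"twist":[0,0,0]},{"gripper":85,"travel":[0,0,0],"twist":[0,0,-0.18]},{"gripper":85,"travel":[0,0,0],"twist":[0,0,-0.18]},{"gripper":85,"travel":[0,0,0],"twist":[0,0,-0.18]},{"gripper":85,"travel":[0,0,0],"twist":[0,0,-0.18]},{"gripper":85,"travel":[0,0,0],"twist":[0,0,-0.18]},{"gripper":85,"travel":[0,0,0],"twist":[0,0,-0.18]},{"gripper":85,"travel":[0,0,0],"twist":[0,0,-0.18]},{"gripper":85,"travel":[0,0,0],"twist":[0,0,-0.18]}]' 
python3 -m crank '[{"gripper":85,"travel":[0,0,0],"twist":[0,0,-0.18]},{"gripper":85,"travel":[0,0,0],"twist":[0,0,-0.18]},{"gripper":85,"travel":[0,0,0],"twist":[0,0,-0.18]},{"gripper":85,"travel":[0,0,0],"twist":[0,0,-0.18]},{"gripper":85,"travel":[0,0,0],"twist":[0,0,-0.18]},{"gripper":85,"travel":[0,0,0],"twist":[0,0,-0.18]},{"gripper":85,"travel":[0,0,0],"twist":[0,0,-0.18]},{"gripper":85,"travel":[0,0,0],"twist":[0,0,-0.18]},{"gripper":85,"travel":[0,0,0],"twist":[0,0,-0.18]},{"gripper":85,"travel":[0,0,0],"twist":[0,0,-0.08]},{"gripper":85,"travel":[0,0,0],"twist":[0,0,0]},{"gripper":85,"travel":[0,0,0],"twist":[0,0,0]}]' 
python3 - <<'E'
from h import *
c,im=snap("wrist","w5")
to([.5174,-.3332,.1937],163.1)
cv2.imwrite("pics/w5b.png",cv2.convertScaleAbs(im,alpha=1.8))
E
```

```text
time: 15.35
ee_pos: [0.5174, -0.3332, 0.1938]
tcp_rot: [180.0, 0.0, 65.8]
wrist_force: [-1.0, 0.1, 0.2]
opening: 0.0849
grasp_force: 0.0
time: 16.85
ee_pos: [0.5174, -0.3332, 0.1938]
tcp_rot: [-180.0, 0.0, 162.7]
wrist_force: [0.2, -0.6, -0.1]
opening: 0.0849
grasp_force: 0.0
pos [ 0.5174 -0.3331  0.1938] rot [180.    -0.   162.74] q6 -15.5 t 16.9 F [-1.1  0.2 -0.3] open 84.8
travel [-0.  -0.   0.1] twist [ 0.    -0.    -0.006]
```

View pics/w5b.png

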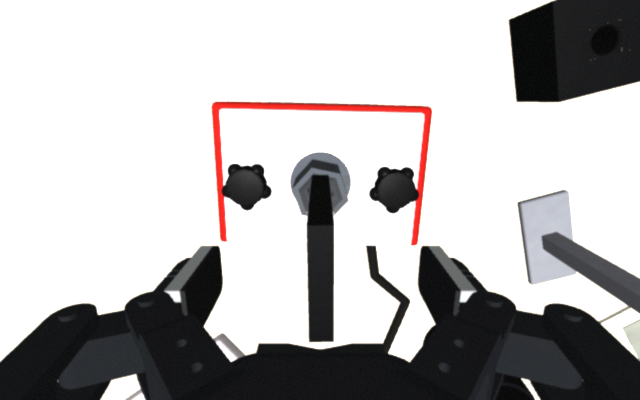

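The key stands upright in the socket and lines up with the fingers, with its top from (313,222) to (321,341). I'll regrasp and go on turning.

```bash
python3 -m crank '[{"gripper":30,"travel":[0,0,0],"twist":[0,0,0]},{"gripper":0,"travel":[0,0,0],"twist":[0,0,0]},{"gripper":0,"travel":[0,0,0],"twist":[0,0,0]},{"gripper":0,"travel":[0,0,0],"twist":[0,0,0]},{"gripper":0,"travel":[0,0,0],"twist":[0,0,0]},{"gripper":0,"travel":[0,0,0],"twist":[0,0,0]},{"gripper":0,"travel":[0,0,0],"twist":[0,0,0.15]},{"gripper":0,"travel":[0,0,0],"twist":[0,0,0.15]},{"gripper":0,"travel":[0,0,0],"twist":[0,0,0.15]},{"gripper":0,"travel":[0,0,0],"twist":[0,0,0.15]},{"gripper":0,"travel":[0,0,0],"twist":[0,0,0.15]},{"gripper":0,"travel":[0,0,0],"twist":[0,0,0.15]}]' 70
python3 -m crank '[{"gripper":0,"travel":[0,0,0],"twist":[0,0,0.1]},{"gripper":0,"travel":[0,0,0],"twist":[0,0,0.1]},{"gripper":0,"travel":[0,0,0],"twist":[0,0,0.1]},{"gripper":0,"travel":[0,0,0],"twist":[0,0,0.1]}]' 
python3 - <<'E'
from h import *
to([.5174,-.3332,.1937],163.1);print(bot.get_obs()["torque"])
E
```

```text
time: 18.4
ee_pos: [0.5173, -0.3332, 0.1939]
tcp_rot: [-180.0, 0.0, 111.0]
wrist_force: [-1.0, 0.1, 1.1]
opening: 0.0092
grasp_force: 68.7
time: 18.9
ee_pos: [0.5173, -0.3332, 0.1939]
tcp_rot: [-180.0, 0.0, 88.2]
wrist_force: [-0.0, 0.7, 2.0]
opening: 0.0087
grasp_force: 68.8
pos [ 0.5173 -0.3332  0.1939] rot [-1.7999e+02  1.0000e-02  8.8160e+01] q6 59.1 t 18.9 F [-0.   0.7  2. ] open 8.7
travel [-0.   0.1  0.2] twist [-0.     0.    -1.308]
[0.07850338 0.17171704 0.32070738]
```

```bash
python3 -m crank '[{"gripper":0,"travel":[0,0,0],"twist":[0,0,0.08]},{"gripper":0,"travel":[0,0,0],"twist":[0,0,0.08]},{"gripper":0,"travel":[0,0,0],"twist":[0,0,0.06]}]' | tail -1
python3 -c "
from h import *
o=bot.get_obs();print(o['torque'],o['tcp_rot'])"
python3 -m crank '[{"gripper":0,"travel":[0,0,0],"twist":[0,0,0.06]},{"gripper":0,"travel":[0,0,0],"twist":[0,0,0.05]}]' | tail -1
python3 -c "
from h import *
o=bot.get_obs();print(o['torque'],o['tcp_rot'])"
python3 -m crank '[{"gripper":0,"travel":[0,0,0],"twist":[0,0,0.05]},{"gripper":0,"travel":[0,0,0],"twist":[0,0,0.05]}]' | tail -1
python3 -c "
from h import *
o=bot.get_obs();print(o['torque'],o['tcp_rot'])"
```

```text
grasp_force: 68.8
[0.04694202 0.26110039 0.28561411] [-1.79996018e+02  1.17494631e-02  7.56205316e+01]
grasp_force: 68.8
[-0.00798643  0.29527255  0.32070119] [-1.79998058e+02  9.40126333e-03  6.93412970e+01]
grasp_force: 68.7
[0.05915373 0.35464815 0.20533589] [-1.79994174e+02  1.21265623e-02  6.36245093e+01]
```

```bash
python3 -m crank '[{"gripper":0,"travel":[0,0,0],"twist":[0,0,0.06]},{"gripper":0,"travel":[0,0,0],"twist":[0,0,0.05]}]' | tail -1
python3 -c "
from h import *
o=bot.get_obs();print(o['torque'],o['tcp_rot'])"
python3 -m crank '[{"gripper":0,"travel":[0,0,0],"twist":[0,0,0.06]},{"gripper":0,"travel":[0,0,0],"twist":[0,0,0.05]}]' | tail -1
python3 -c "
from h import *
o=bot.get_obs();print(o['torque'],o['tcp_rot'])"
python3 -m crank '[{"gripper":0,"travel":[0,0,0],"twist":[0,0,0.05]},{"gripper":0,"travel":[0,0,0],"twist":[0,0,0.05]}]' | tail -1
python3 -c "
from h import *
o=bot.get_obs();print(o['torque'],o['tcp_rot'])"
```

```text
grasp_force: 68.9
[0.1192977  0.23776678 0.32513873] [-1.79996189e+02  1.24851186e-02  5.73163838e+01]
grasp_force: 69.0
[0.02307048 0.27799392 0.53325809] [-1.79987997e+02  1.13964977e-02  5.10327138e+01]
grasp_force: 68.9
[0.05910842 0.29650445 0.4593444 ] [-1.79993609e+02  1.55979044e-02  4.53148881e+01]
```

```bash
python3 -m crank '[{"gripper":0,"travel":[0,0,0],"twist":[0,0,0]},{"gripper":0,"travel":[0,0,0],"twist":[0,0,0]},{"gripper":0,"travel":[0,0,0],"twist":[0,0,0.05]},{"gripper":0,"travel":[0,0,0],"twist":[0,0,0.05]}]' 115| tail -2
python3 - <<'E'
from h import *
o=bot.get_obs();print(o['torque'],o['tcp_rot'],o["ee_pos"])
c,im=snap("wrist","w6")
g=cv2.convertScaleAbs(im[120:360,200:440],alpha=2.5);cv2.imwrite("pics/r6.png",cv2.resize(g,None,fx=2.5,fy=2.5,interpolation=2))
E
```

```text
opening: 0.0082
grasp_force: 112.8
[0.16543551 0.32434206 0.29300002] [1.79998508e+02 6.18067953e-03 3.96137403e+01] [ 0.51729752 -0.33314517  0.19389249]
```

View pics/r6.png

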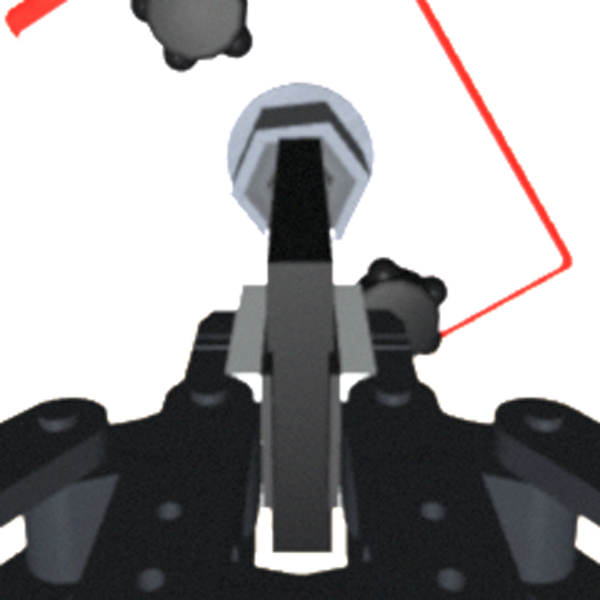

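The plate is still square in the pads, but the screw head hexagon now sits about 30° off the key (its flat is at the top, around (265..325,103)). The key may have cogged past at the stop. I'll rectify to measure the head angle.

```bash
python3 - <<'E'
from h import *
c=cal("w6");im=cv2.imread("pics/w6.png");P=(.5174,-.3332)
h=.03;N=600
g=[(P[0]-h,P[1]+h),(P[0]+h,P[1]+h),(P[0]+h,P[1]-h),(P[0]-h,P[1]-h)]
H=cv2.getPerspectiveTransform(np.float32([proj(c,(*q,.097)) for q in g]),np.float32([[0,0],[N,0],[N,N],[0,N]]))
r=cv2.warpPerspective(im,H,(N,N),flags=cv2.INTER_CUBIC);cv2.imwrite("pics/r6b.png",cv2.convertScaleAbs(r,alpha=2.2))
E
```

```text
(no output)
```

View pics/r6b.png

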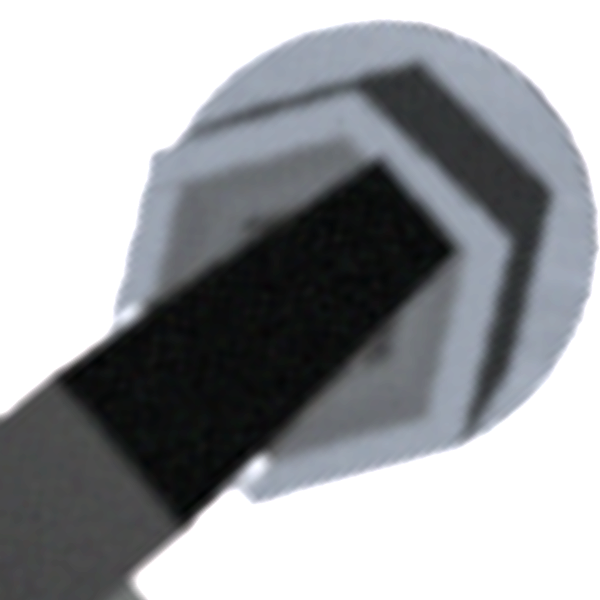

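The head's flats are now at 46.3° mod 60. That's exactly the stop angle predicted from the start (0.52 rad, then 6.2 rad), so the screw is tight and the key has ridden past inside the socket. I'll turn clockwise to the next mesh (yaw about 16°) so lifting out doesn't drag the screw back.

```bash
python3 -m crank '[{"gripper":0,"travel":[0,0,0],"twist":[0,0,0.08]},{"gripper":0,"travel":[0,0,0],"twist":[0,0,0.08]},{"gripper":0,"travel":[0,0,0],"twist":[0,0,0.08]},{"gripper":0,"travel":[0,0,0],"twist":[0,0,0.08]},{"gripper":0,"travel":[0,0,0],"twist":[0,0,0.08]},{"gripper":0,"travel":[0,0,0],"twist":[0,0,0]},{"gripper":0,"travel":[0,0,0],"twist":[0,0,0]}]'|sed -n 2,4p
python3 - <<'E'
from h import *
o=bot.get_obs();print(o['torque'],o['tcp_rot'],o["ee_pos"])
c,im=snap("wrist","w7");P=(.5174,-.3332)
h=.03;N=600
g=[(P[0]-h,P[1]+h),(P[0]+h,P[1]+h),(P[0]+h,P[1]-h),(P[0]-h,P[1]-h)]
H=cv2.getPerspectiveTransform(np.float32([proj(c,(*q,.097)) for q in g]),np.float32([[0,0],[N,0],[N,N],[0,N]]))
r=cv2.warpPerspective(im,H,(N,N),flags=cv2.INTER_CUBIC);cv2.imwrite("pics/r7.png",cv2.convertScaleAbs(r,alpha=2.2))
e=cv2.Canny(cv2.GaussianBlur(cv2.cvtColor(r,cv2.COLOR_BGR2GRAY),(9,9),0),8,25)
L=cv2.HoughLinesP(e,1,np.pi/360,40,minLineLength=80,maxLineGap=6)
for x0,y0,x1,y1 in L[:,0]: print((x0,y0,x1,y1),round(np.degrees(np.arctan2(y0-y1,x1-x0))%60,1))
E
```

```text
ee_pos: [0.5174, -0.3332, 0.1938]
tcp_rot: [180.0, -0.0, 16.8]
wrist_force: [-0.9, 0.2, 1.9]
[ 0.05706641  0.08856813 -0.03722913] [ 1.79990417e+02 -8.05635415e-03  1.68468805e+01] [ 0.51743166 -0.33321067  0.19383551]Traceback (most recent call last):
  File "<stdin>", line 10, in <module>
TypeError: 'NoneType' object is not subscriptable
```

Torque is about 0 at yaw 16.8°, so the key is centred in the socket with the screw at its stop. I'll lift it out and go look at the rack.

```bash
python3 -m crank '[{"gripper":0,"travel":[0,0,-10],"twist":[0,0,0]},{"gripper":0,"travel":[0,0,-20],"twist":[0,0,0]},{"gripper":0,"travel":[0,0,-30],"twist":[0,0,0]},{"gripper":0,"travel":[0,0,-50],"twist":[0,0,0]},{"gripper":0,"travel":[0,0,-50],"twist":[0,0,0]},{"gripper":0,"travel":[0,0,-46],"twist":[0,0,0]},{"gripper":0,"travel":[0,0,0],"twist":[0,0,0.147]},{"gripper":0,"travel":[0,0,0],"twist":[0,0,0.147]},{"gripper":0,"travel":[0,0,0],"twist":[0,0,0]},{"gripper":0,"travel":[0,0,0],"twist":[0,0,0]}]'|sed -n 2,6p
python3 - <<'E'
from h import *
c,im=snap("wrist","w8");P=(.5174,-.3332)
h=.03;N=600
g=[(P[0]-h,P[1]+h),(P[0]+h,P[1]+h),(P[0]+h,P[1]-h),(P[0]-h,P[1]-h)]
H=cv2.getPerspectiveTransform(np.float32([proj(c,(*q,.097)) for q in g]),np.float32([[0,0],[N,0],[N,N],[0,N]]))
r=cv2.warpPerspective(im,H,(N,N),flags=cv2.INTER_CUBIC);r=cv2.convertScaleAbs(r,alpha=2.2);cv2.imwrite("pics/r8.png",r)
L=cv2.createLineSegmentDetector().detect(cv2.cvtColor(r,cv2.COLOR_BGR2GRAY))[0][:,0]
for x0,y0,x1,y1 in L:
    if np.hypot(x1-x0,y1-y0)>90: print(np.round([x0,y0,x1,y1]),round(np.degrees(np.arctan2(y0-y1,x1-x0))%60,1))
to([.55,.06,.40],0)
E
```

```text
ee_pos: [0.5174, -0.3332, 0.3988]
tcp_rot: [-180.0, 0.0, 0.1]
wrist_force: [-0.2, -0.2, -2.0]
opening: 0.0081
grasp_force: 112.5
pos [ 0.5174 -0.3332  0.3988] rot [-1.7999e+02  1.0000e-02  3.0000e-02] q6 147.2 t 23.3 F [ 0.1  0.5 -0.7] open 8.4
travel [  32.8 -393.1   -1.1] twist [-0.     0.     0.001]
```

```bash
python3 -m crank '[{"gripper":0,"travel":[4,-30,0],"twist":[0,0,0]},{"gripper":0,"travel":[5,-55,0],"twist":[0,0,0]},{"gripper":0,"travel":[5,-60,0],"twist":[0,0,0]},{"gripper":0,"travel":[5,-60,0],"twist":[0,0,0]},{"gripper":0,"travel":[5,-60,0],"twist":[0,0,0]},{"gripper":0,"travel":[5,-55,0],"twist":[0,0,0]},{"gripper":0,"travel":[2,-45,0],"twist":[0,0,0]},{"gripper":0,"travel":[2,-28,0],"twist":[0,0,0]},{"gripper":0,"travel":[0,0,0],"twist":[0,0,0]},{"gripper":0,"travel":[0,0,0],"twist":[0,0,0]}]'|sed -n 2,6p
python3 - <<'E'
from h import *
c,im=snap("wrist","w9")
cv2.imwrite("pics/w9b.png",cv2.resize(cv2.convertScaleAbs(im,alpha=1.6),(800,500),interpolation=2))
to([.50,-.075,.36],90)
E
```

```text
ee_pos: [0.5516, 0.0289, 0.3992]
tcp_rot: [-178.8, 0.0, 2.5]
wrist_force: [0.3, 0.7, -2.0]
opening: 0.0082
grasp_force: 112.7
pos [0.5515 0.0289 0.3992] rot [-1.7875e+02  1.0000e-02  2.4400e+00] q6 179.9 t 24.6 F [ 0.4 -0.9 -1.8] open 8.2
travel [-55.9 102.4  37. ] twist [-0.018 -0.017 -1.528]
```

View pics/w9b.png

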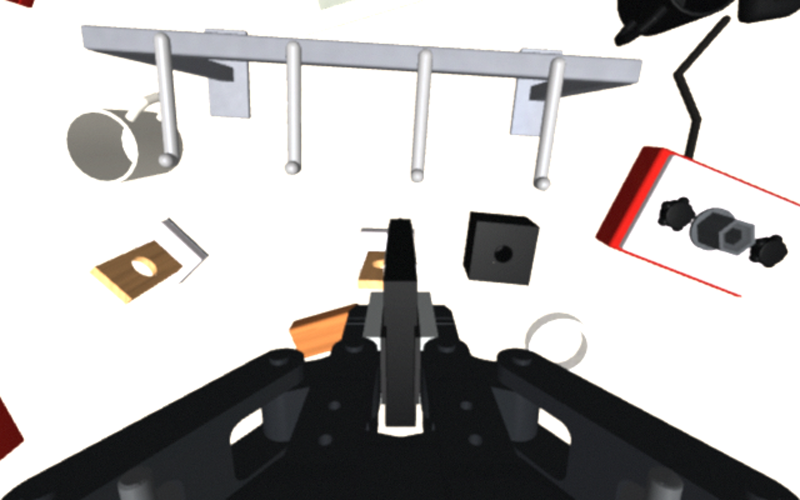

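The rack view shows peg tips at (168,160), (293,168), (417,175) and (543,183) and peg roots at (162,38), (293,46), (425,55) and (556,64), in 1.25x pixels. Both blocks are still standing, and the mug is at (125,145).

```bash
python3 - <<'E'
from h import *
c=cal("w9")
t=np.array([px2w(c,(u/1.25,v/1.25),.243) for u,v in [(543,183),(417,175),(293,168),(168,160)]])
b=np.array([px2w(c,(u/1.25,v/1.25),.235) for u,v in [(556,64),(425,56),(293,48),(162,39)]])
print(t.round(4),"\n",b.round(4),np.linalg.norm(t-b,axis=1))
d=t[3]-t[0];yaw=np.degrees(np.arctan2(-d[0],d[1]));print("rack yaw",yaw)
for uv,z,n in [((370,285),.13,"A left top"),((95,268),.13,"B"),((127,300),.13,"B")]: print(n,px2w(c,(uv[0]/1.25,uv[1]/1.25),z).round(4))
E
```

```text
[[ 0.5846 -0.0688  0.243 ]
 [ 0.5862  0.0212  0.243 ]
 [ 0.5872  0.11    0.243 ]
 [ 0.5889  0.1997  0.243 ]] 
 [[ 0.6644 -0.0692  0.235 ]
 [ 0.6659  0.0199  0.235 ]
 [ 0.6674  0.11    0.235 ]
 [ 0.6695  0.1995  0.235 ]] [0.08022662 0.08010823 0.08058469 0.08104891]
rack yaw -0.9059350554790168
A left top [0.455 0.062 0.13 ]
B [0.4594 0.3554 0.13  ]
B [0.424  0.3259 0.13  ]
```

```bash
python3 -m crank '[{"gripper":0,"travel":[-18,48,0],"twist":[0,0,-0.1]},{"gripper":0,"travel":[-22,46,0],"twist":[0,0,-0.1]},{"gripper":0,"travel":[0,0,0],"twist":[0,0,-0.18]},{"gripper":0,"travel":[0,0,0],"twist":[0,0,-0.18]},{"gripper":0,"travel":[0,0,0],"twist":[0,0,-0.18]},{"gripper":0,"travel":[0,0,0],"twist":[0,0,-0.18]},{"gripper":0,"travel":[0,0,0],"twist":[0,0,-0.18]},{"gripper":0,"travel":[0,0,0],"twist":[0,0,-0.18]},{"gripper":0,"travel":[0,0,0],"twist":[0,0,-0.18]},{"gripper":0,"travel":[0,0,0],"twist":[0,0,0]},{"gripper":0,"travel":[0,0,0],"twist":[0,0,0]}]'|sed -n 2,6p
python3 - <<'E'
from h import *
to([.53,-.0688,.2635],89.1)
E
```

```text
ee_pos: [0.5204, -0.0679, 0.3971]
tcp_rot: [-179.8, -1.3, 85.9]
wrist_force: [-0.3, -0.9, -2.6]
opening: 0.0083
grasp_force: 113.0
pos [ 0.5204 -0.0679  0.3971] rot [-179.85   -1.26   85.89] q6 86.0 t 25.98 F [-0.3 -0.9 -2.6] open 8.3
travel [ -3.2  10.  133.5] twist [-0.002 -0.022 -0.056]
```

```bash
python3 -m crank '[{"gripper":0,"travel":[0,0,0],"twist":[-0.002,-0.022,-0.056]},{"gripper":0,"travel":[-1,10,40],"twist":[0,0,0]},{"gripper":0,"travel":[0,0,50],"twist":[0,0,0]},{"gripper":0,"travel":[0,0,43],"twist":[0,0,0]},{"gripper":0,"travel":[0,0,0],"twist":[0,0,0]},{"gripper":0,"travel":[0,0,0],"twist":[0,0,0]},{"gripper":0,"travel":[0,0,0],"twist":[0,0,0]}]'|sed -n 2,6p
python3 - <<'E'
from h import *
to([.6225,-.0692,.2635],89.1)
E
```

```text
ee_pos: [0.5313, -0.0686, 0.2666]
tcp_rot: [179.8, 0.0, 89.3]
wrist_force: [-0.3, 0.5, -1.1]
opening: 0.0083
grasp_force: 113.0
pos [ 0.5313 -0.0686  0.2666] rot [1.7979e+02 1.0000e-02 8.9340e+01] q6 83.3 t 26.85 F [-0.3  0.5 -1.1] open 8.3
travel [ 0.5 91.2  3.5] twist [0.004 0.    0.004]
```

```bash
python3 -m crank '[{"gripper":0,"travel":[0,10,3.3],"twist":[0.004,0,0.004]},{"gripper":0,"travel":[0,12,0],"twist":[0,0,0]},{"gripper":0,"travel":[0,12,0],"twist":[0,0,0]},{"gripper":0,"travel":[0,10,0],"twist":[0,0,0]},{"gripper":0,"travel":[0,8,0],"twist":[0,0,0]},{"gripper":0,"travel":[0,8,0],"twist":[0,0,0]}]'|sed -n 2,4p
python3 -m crank '[{"gripper":0,"travel":[0,8,0],"twist":[0,0,0]},{"gripper":0,"travel":[0,8,0],"twist":[0,0,0]},{"gripper":0,"travel":[0,8,0],"twist":[0,0,0]},{"gripper":0,"travel":[0,7,0],"twist":[0,0,0]},{"gripper":0,"travel":[0,0,0],"twist":[0,0,0]},{"gripper":0,"travel":[0,0,0],"twist":[0,0,0]}]'|sed -n 2,4p
python3 - <<'E'
from h import *
to([.6225,-.0692,.2495],89.1)
E
```

```text
ee_pos: [0.591, -0.0693, 0.2605]
tcp_rot: [-179.8, -0.0, 89.1]
wrist_force: [0.8, 0.3, -2.4]
ee_pos: [0.6213, -0.0697, 0.2604]
tcp_rot: [-179.8, -0.0, 89.1]
wrist_force: [-0.1, -1.1, -2.1]
pos [ 0.6213 -0.0697  0.2604] rot [-1.7976e+02 -1.0000e-02  8.9150e+01] q6 84.5 t 28.35 F [-0.1 -1.1 -2.1] open 8.4
travel [ 0.5  1.2 10.9] twist [-0.004 -0.     0.001]
```

```bash
python3 -m crank '[{"gripper":0,"travel":[0.5,0,4],"twist":[0,0,0]},{"gripper":0,"travel":[0,0,4],"twist":[0,0,0]},{"gripper":0,"travel":[0,0,1],"twist":[0,0,0]},{"gripper":0,"travel":[0,0,1],"twist":[0,0,0]},{"gripper":0,"travel":[0,0,0],"twist":[0,0,0]},{"gripper":0,"travel":[0,0,0],"twist":[0,0,0]}]'|sed -n 2,4p
python3 - <<'E'
from h import *
to([.6225,-.0692,.2495],89.1)
E
```

```text
ee_pos: [0.6214, -0.0692, 0.2505]
tcp_rot: [-179.8, -0.0, 89.1]
wrist_force: [-0.5, 0.2, -1.6]
pos [ 0.6214 -0.0692  0.2505] rot [-1.7977e+02 -1.0000e-02  8.9150e+01] q6 84.5 t 29.1 F [-0.5  0.2 -1.6] open 8.1
travel [0.1 1.1 1. ] twist [-0.004 -0.     0.001]
```

```bash
for i in 1; do python3 -m crank '[{"gripper":0,"travel":[0,0,1],"twist":[0,0,0]},{"gripper":0,"travel":[0,0,0],"twist":[0,0,0]}]'|sed -n 2,4p; python3 -m crank '[{"gripper":0,"travel":[0,0,1],"twist":[0,0,0]},{"gripper":0,"travel":[0,0,0],"twist":[0,0,0]}]'|sed -n 2,4p;  python3 -m crank '[{"gripper":0,"travel":[0,0,1],"twist":[0,0,0]},{"gripper":0,"travel":[0,0,0],"twist":[0,0,0]}]'|sed -n 2,4p; done
```

```text
ee_pos: [0.6215, -0.0693, 0.2497]
tcp_rot: [-179.8, -0.0, 89.1]
wrist_force: [-0.2, -1.0, 0.4]
ee_pos: [0.6215, -0.0693, 0.2496]
tcp_rot: [-179.9, 0.0, 89.1]
wrist_force: [-1.3, -0.2, 5.6]
ee_pos: [0.6215, -0.0693, 0.2495]
tcp_rot: [-179.9, 0.0, 89.1]
wrist_force: [-2.8, 0.9, 11.3]
```

Force rises at the expected height, so the eye rests on the peg. I'll release with a small opening and lift away.

```bash
python3 -m crank '[{"gripper":0,"travel":[0,0,-2],"twist":[0,0,0]},{"gripper":15,"travel":[0,0,0],"twist":[0,0,0]},{"gripper":32,"travel":[0,0,0],"twist":[0,0,0]},{"gripper":32,"travel":[0,0,0],"twist":[0,0,0]},{"gripper":32,"travel":[0,0,0],"twist":[0,0,0]},{"gripper":32,"travel":[0,0,-10],"twist":[0,0,0]},{"gripper":32,"travel":[0,0,-20],"twist":[0,0,0]},{"gripper":32,"travel":[0,0,-30],"twist":[0,0,0]},{"gripper":32,"travel":[0,0,-40],"twist":[0,0,0]},{"gripper":32,"travel":[0,0,-40],"twist":[0,0,0]}]' 60|sed -n 2,6p
python3 - <<'E'
from h import *
c,im=snap("side","s1");snap("top","t1")
to([.454,.048,.33],89)
E
```

```text
ee_pos: [0.6214, -0.0692, 0.3916]
tcp_rot: [-179.8, -0.0, 89.1]
wrist_force: [1.5, -0.3, 1.1]
opening: 0.0322
grasp_force: 0.0
pos [ 0.6223 -0.0693  0.395 ] rot [1.7975e+02 4.0000e-02 8.9150e+01] q6 84.5 t 31.2 F [-0.7  0.7  1. ] open 32.0
travel [ 114.8 -170.3   64.1] twist [0.004 0.001 0.003]
```

```bash
python3 -m crank '[{"gripper":60,"travel":[20,-45,0],"twist":[0,0,0]},{"gripper":85,"travel":[40,-60,10],"twist":[0,0,0]},{"gripper":85,"travel":[35,-45,15],"twist":[0,0,0]},{"gripper":85,"travel":[20,-20,10],"twist":[0,0,0]},{"gripper":85,"travel":[0,0,10],"twist":[0.004,0,0]},{"gripper":85,"travel":[0,0,0],"twist":[0,0,0]},{"gripper":85,"travel":[0,0,0],"twist":[0,0,0]}]' |sed -n 2,6p
python3 - <<'E'
from h import *
c,im=snap("wrist","w10")
hsv=cv2.cvtColor(im,cv2.COLOR_BGR2HSV);m=cv2.inRange(hsv,(8,70,40),(28,255,255))
n,l,s,ce=cv2.connectedComponentsWithStats(m)
for i in range(1,n):
    if s[i,4]>60:
        p=np.argwhere(l==i)[:,::-1].astype(np.float32);print(s[i],cv2.minAreaRect(p),hsv[l==i].mean(0).round())
w=cv2.inRange(hsv,(0,0,150),(180,60,255));n,l,s,ce=cv2.connectedComponentsWithStats(w)
for i in range(1,n):
    if s[i,4]>500: print("white",s[i],ce[i])
to([.454,.048,.33],89)
print(proj(c,(.452,.048,.13)),proj(c,(.452,.023,.13)),proj(c,(.452,.073,.13)))
E
```

```text
ee_pos: [0.4626, 0.0419, 0.3464]
tcp_rot: [-179.5, -0.0, 89.1]
wrist_force: [-0.7, -0.1, 0.4]
opening: 0.0851
grasp_force: 0.0
[ 194   44   66   85 3135] ((227.09483337402344, 85.887939453125), (80.75347137451172, 40.17977523803711), 66.80140686035156) [ 12. 165. 135.]
[310 127  11  52 493] ((314.9667663574219, 152.53561401367188), (51.176483154296875, 9.683900833129883), 88.02507019042969) [ 16. 121. 178.]
[  0 160  24  84 204] ((11.5, 201.5), (83.0, 23.0), 90.0) [14. 77. 54.]
white [     0      0    589    361 146559] [270.8691312 149.188477 ]
white [617   0  23  45 753] [629.75697211  21.92695883]
white [ 516  103   30  103 1459] [530.61411926 153.39410555]
white [ 559  186   81  174 9341] [607.0729044  264.59115726]
white [101 375  44  25 734] [123.72070845 389.48365123]
pos [0.4626 0.0419 0.3464] rot [-1.7952e+02 -1.0000e-02  8.9090e+01] q6 96.0 t 32.12 F [-0.1 -1.   0.9] open 84.8
travel [ 5.9 -8.6 16.5] twist [-0.008 -0.     0.002]
[311.14518962 158.82804797] [311.6640884  181.12324643] [310.60647832 135.68157724]
```

```bash
python3 - <<'E'
from h import *
c=cal("w10");im=cv2.imread("pics/w10.png")
print([int(x) for x in im[120:184,315].mean(1)])
for v in (150,165,175):print(v,im[v,304:326].mean(1).round().astype(int).tolist())
for uv in [(315.4,179),(315,133.5)]: print(px2w(c,uv,.13))
E
```

```text
[198, 199, 200, 200, 196, 165, 99, 52, 46, 46, 45, 46, 56, 105, 140, 145, 147, 150, 150, 150, 150, 147, 144, 147, 151, 152, 151, 152, 155, 154, 156, 156, 155, 153, 150, 144, 141, 141, 140, 143, 146, 150, 154, 156, 155, 152, 146, 142, 144, 148, 149, 151, 152, 148, 142, 138, 138, 142, 149, 163, 172, 177, 179, 177]
150 [198, 203, 203, 201, 199, 193, 171, 154, 154, 155, 156, 157, 157, 156, 151, 123, 131, 175, 194, 196, 195, 197]
165 [200, 203, 204, 206, 203, 199, 186, 167, 157, 156, 155, 152, 149, 145, 141, 129, 121, 167, 194, 199, 199, 198]
175 [171, 171, 173, 177, 178, 177, 172, 161, 151, 146, 141, 139, 138, 140, 142, 144, 146, 164, 176, 177, 175, 176]
[0.45619551 0.0253622  0.13      ]
[0.45674475 0.07523622 0.13      ]
```

```bash
python3 -m crank '[{"gripper":85,"travel":[8.3,-6.3,0],"twist":[-0.008,0,0]},{"gripper":85,"travel":[0,0,55],"twist":[0,0,0]},{"gripper":85,"travel":[0,0,60],"twist":[0,0,0]},{"gripper":85,"travel":[0,0,60],"twist":[0,0,0]},{"gripper":85,"travel":[0,0,50],"twist":[0,0,0]},{"gripper":85,"travel":[0,0,21],"twist":[0,0,0]},{"gripper":40,"travel":[0,0,0],"twist":[0,0,0]},{"gripper":10,"travel":[0,0,0],"twist":[0,0,0]},{"gripper":0,"travel":[0,0,0],"twist":[0,0,0]},{"gripper":0,"travel":[0,0,0],"twist":[0,0,0]},{"gripper":0,"travel":[0,0,0],"twist":[0,0,0]},{"gripper":0,"travel":[0,0,0],"twist":[0,0,0]}]' 90 |sed -n 2,6p
python3 - <<'E'
from h import *
to([.50,.0206,.28],89.1)
E
```

```text
ee_pos: [0.4561, 0.051, 0.1014]
tcp_rot: [179.9, -0.0, 89.1]
wrist_force: [-1.3, 0.5, 5.9]
opening: 0.0083
grasp_force: 88.4
pos [0.4561 0.051  0.1014] rot [ 1.7993e+02 -3.0000e-02  8.9150e+01] q6 97.2 t 33.62 F [-1.3  0.5  5.9] open 8.3
travel [ -29.7   44.5 -178.6] twist [ 0.001 -0.001  0.001]
```

```bash
python3 -m crank '[{"gripper":0,"travel":[0,0,-20],"twist":[0,0,0]},{"gripper":0,"travel":[0,0,-50],"twist":[0,0,0]},{"gripper":0,"travel":[0,0,-55],"twist":[0,0,0]},{"gripper":0,"travel":[-10,0,-39],"twist":[0,0,0]},{"gripper":0,"travel":[-20,10,0],"twist":[0,0,0]},{"gripper":0,"travel":[-1,34,0],"twist":[0,0,0]},{"gripper":0,"travel":[0,0,0],"twist":[0,0,0]},{"gripper":0,"travel":[0,0,0],"twist":[0,0,0]}]' |sed -n 2,6p
python3 - <<'E'
from h import *
to([.624,.0206,.2655],89.1)
E
```

```text
ee_pos: [0.4989, 0.0192, 0.2641]
tcp_rot: [-179.9, -0.0, 89.1]
wrist_force: [-0.6, 0.5, -2.7]
opening: 0.0085
grasp_force: 89.3
pos [0.4989 0.0192 0.2641] rot [-1.7991e+02 -1.0000e-02  8.9140e+01] q6 93.1 t 34.62 F [-0.6  0.5 -2.7] open 8.5
travel [  3.2 125.1  -1.6] twist [-0.002 -0.     0.001]
```

```bash
python3 -m crank '[{"gripper":0,"travel":[3.2,15,-1],"twist":[0,0,0]},{"gripper":0,"travel":[0,20,0],"twist":[0,0,0]},{"gripper":0,"travel":[0,15,0],"twist":[0,0,0]},{"gripper":0,"travel":[0,10,0],"twist":[0,0,0]},{"gripper":0,"travel":[0,10,0],"twist":[0,0,0]},{"gripper":0,"travel":[0,8,0],"twist":[0,0,0]},{"gripper":0,"travel":[0,8,0],"twist":[0,0,0]},{"gripper":0,"travel":[0,8,0],"twist":[0,0,0]}]'|sed -n 2,4p
python3 -m crank '[{"gripper":0,"travel":[0,8,0],"twist":[0,0,0]},{"gripper":0,"travel":[0,8,0],"twist":[0,0,0]},{"gripper":0,"travel":[0,8,0],"twist":[0,0,0]},{"gripper":0,"travel":[0,7,0],"twist":[0,0,0]},{"gripper":0,"travel":[0,0,0],"twist":[0,0,0]},{"gripper":0,"travel":[0,0,0],"twist":[0,0,0]}]'|sed -n 2,4p
python3 - <<'E'
from h import *
to([.624,.0206,.2515],89.1)
E
```

```text
ee_pos: [0.5938, 0.021, 0.2656]
tcp_rot: [-180.0, -0.0, 89.1]
wrist_force: [0.4, -0.3, -2.5]
ee_pos: [0.6242, 0.0206, 0.2655]
tcp_rot: [-180.0, -0.0, 89.1]
wrist_force: [-0.9, 0.9, -2.1]
pos [0.6242 0.0206 0.2655] rot [-1.7998e+02 -1.0000e-02  8.9150e+01] q6 92.7 t 36.38 F [-0.9  0.9 -2.1] open 8.1
travel [ 0.  -0.2 14. ] twist [-0.    -0.     0.001]
```

```bash
python3 -m crank '[{"gripper":0,"travel":[0,0,5],"twist":[0,0,0]},{"gripper":0,"travel":[0,0,5],"twist":[0,0,0]},{"gripper":0,"travel":[0,0,3],"twist":[0,0,0]},{"gripper":0,"travel":[0,0,0],"twist":[0,0,0]},{"gripper":0,"travel":[0,0,0],"twist":[0,0,0]}]'|sed -n 2,4p;  python3 -m crank '[{"gripper":0,"travel":[0,0,1],"twist":[0,0,0]},{"gripper":0,"travel":[0,0,0],"twist":[0,0,0]}]'|sed -n 2,4p;  python3 -m crank '[{"gripper":0,"travel":[0,0,1],"twist":[0,0,0]},{"gripper":0,"travel":[0,0,0],"twist":[0,0,0]}]'|sed -n 2,4p
```

```text
ee_pos: [0.6243, 0.0206, 0.2527]
tcp_rot: [180.0, -0.0, 89.1]
wrist_force: [0.6, -1.1, -3.0]
ee_pos: [0.6244, 0.0205, 0.2515]
tcp_rot: [-180.0, -0.0, 89.1]
wrist_force: [0.4, 0.6, -2.2]
ee_pos: [0.6244, 0.0206, 0.2513]
tcp_rot: [179.9, -0.0, 89.1]
wrist_force: [-1.7, -0.1, 4.0]
```

```bash
python3 -m crank '[{"gripper":0,"travel":[0,0,-0.8],"twist":[0,0,0]},{"gripper":15,"travel":[0,0,0],"twist":[0,0,0]},{"gripper":32,"travel":[0,0,0],"twist":[0,0,0]},{"gripper":32,"travel":[0,0,0],"twist":[0,0,0]},{"gripper":32,"travel":[0,0,0],"twist":[0,0,0]},{"gripper":32,"travel":[0,0,-10],"twist":[0,0,0]},{"gripper":32,"travel":[0,0,-20],"twist":[0,0,0]},{"gripper":32,"travel":[0,0,-40],"twist":[0,0,0]},{"gripper":32,"travel":[0,0,-40],"twist":[0,0,0]},{"gripper":32,"travel":[0,0,-30],"twist":[0,0,0]}]' 60|sed -n 2,6p
python3 -m crank '[{"gripper":60,"travel":[35,-25,0],"twist":[0,0,0]},{"gripper":85,"travel":[53,-33,0],"twist":[0,0,0]},{"gripper":85,"travel":[55,-33,0],"twist":[0,0,0]},{"gripper":85,"travel":[55,-33,0],"twist":[0,0,0]},{"gripper":85,"travel":[55,-33,0],"twist":[0,0,0]},{"gripper":85,"travel":[45,-21,15],"twist":[0,0,0]},{"gripper":85,"travel":[19,-10,25],"twist":[0,0,0]},{"gripper":85,"travel":[0,0,0],"twist":[0,0,-0.18]},{"gripper":85,"travel":[0,0,0],"twist":[0,0,-0.18]},{"gripper":85,"travel":[0,0,0],"twist":[0,0,-0.18]},{"gripper":85,"travel":[0,0,0],"twist":[0,0,-0.18]},{"gripper":85,"travel":[0,0,0],"twist":[0,0,-0.18]}]' 60|sed -n 2,6p
python3 -m crank '[{"gripper":85,"travel":[0,0,0],"twist":[0,0,-0.18]},{"gripper":85,"travel":[0,0,0],"twist":[0,0,-0.18]},{"gripper":85,"travel":[0,0,0],"twist":[0,0,-0.18]},{"gripper":85,"travel":[0,0,0],"twist":[0,0,-0.18]},{"gripper":85,"travel":[0,0,0],"twist":[0,0,-0.18]},{"gripper":85,"travel":[0,0,0],"twist":[0,0,-0.18]},{"gripper":85,"travel":[0,0,0],"twist":[0,0,-0.18]},{"gripper":85,"travel":[0,0,0],"twist":[0,0,-0.13]},{"gripper":85,"travel":[0,0,0],"twist":[0,0,0]},{"gripper":85,"travel":[0,0,0],"twist":[0,0,0]}]' 60|sed -n 2,6p
python3 - <<'E'
from h import *
c,im=snap("wrist","w11")
hsv=cv2.cvtColor(im,cv2.COLOR_BGR2HSV);m=cv2.inRange(hsv,(8,70,40),(28,255,255))
n,l,s,ce=cv2.connectedComponentsWithStats(m)
for i in range(1,n):
    if s[i,4]>60:
        p=np.argwhere(l==i)[:,::-1].astype(np.float32);print(s[i],cv2.minAreaRect(p),hsv[l==i].mean(0).round())
to([.4417,.3407,.345],220)
for P in [(.4594,.3554,.13),(.424,.3259,.13)]: print(proj(c,P))
E
```

```text
ee_pos: [0.6239, 0.0205, 0.394]
tcp_rot: [179.9, -0.0, 89.1]
wrist_force: [0.7, 0.7, 0.2]
opening: 0.0319
grasp_force: 0.0
ee_pos: [0.4435, 0.336, 0.3523]
tcp_rot: [179.9, -0.0, 141.1]
wrist_force: [0.1, 0.0, 0.2]
opening: 0.0849
grasp_force: 0.0
ee_pos: [0.4435, 0.336, 0.3518]
tcp_rot: [180.0, 0.0, -139.8]
wrist_force: [0.5, 0.0, -0.3]
opening: 0.085
grasp_force: 0.0
[243   0  43  15 354] ((264.0, 7.0), (14.0, 42.0), 90.0) [ 12. 161.  91.]
[346 131  17  53 679] ((354.3015441894531, 156.9276885986328), (52.69651794433594, 14.699554443359375), 86.8201675415039) [ 15. 126. 140.]
pos [0.4436 0.336  0.3517] rot [ 1.7999e+02  2.0000e-02 -1.3978e+02] q6 -3.1 t 41.55 F [ 0.6 -0.2 -0.7] open 84.7
travel [-1.6  4.8  6.7] twist [0.    0.    0.004]
[324.52282227 184.73280709]
[324.9585572  143.85044794]
```

```bash
python3 - <<'E'
from h import *
im=cv2.imread("pics/w11.png")
for v in range(126,192,5):print(v,im[v,338:370].mean(1).round().astype(int).tolist())
for u in (351,354,357):print(u,im[124:192,u].mean(1).round().astype(int).tolist())
cv2.imwrite("pics/r11.png",cv2.resize(cv2.convertScaleAbs(im[95:225,290:430],alpha=1.4),None,fx=4.5,fy=4.5,interpolation=2))
E
```

```text
126 [186, 188, 190, 188, 190, 186, 187, 189, 190, 193, 194, 194, 193, 189, 189, 191, 193, 192, 190, 192, 195, 196, 195, 191, 192, 195, 191, 190, 191, 189, 168, 141]
131 [186, 187, 188, 187, 187, 185, 163, 112, 73, 68, 67, 65, 62, 61, 81, 130, 174, 188, 188, 190, 194, 195, 193, 190, 189, 192, 190, 189, 190, 190, 172, 142]
136 [187, 186, 186, 186, 186, 187, 179, 122, 56, 43, 44, 47, 51, 52, 51, 51, 53, 52, 52, 63, 106, 156, 183, 188, 188, 189, 189, 188, 187, 188, 176, 148]
141 [187, 183, 185, 184, 184, 186, 179, 135, 75, 48, 44, 43, 42, 52, 109, 134, 136, 137, 134, 131, 130, 132, 139, 165, 180, 188, 188, 186, 186, 187, 179, 157]
146 [189, 184, 185, 185, 183, 185, 181, 151, 93, 63, 88, 75, 49, 49, 89, 122, 136, 141, 144, 145, 142, 141, 142, 156, 174, 184, 188, 187, 186, 187, 182, 165]
151 [190, 184, 183, 184, 182, 184, 184, 177, 121, 69, 109, 106, 69, 51, 80, 123, 138, 137, 135, 135, 139, 143, 147, 161, 176, 183, 187, 186, 184, 187, 186, 169]
156 [190, 186, 183, 182, 182, 183, 185, 178, 128, 70, 89, 115, 86, 50, 66, 120, 144, 146, 146, 143, 141, 138, 136, 145, 168, 182, 186, 185, 184, 1
[... 1431 characters left out ...]
169, 172, 173, 172]
354 [192, 194, 193, 193, 192, 191, 190, 174, 129, 76, 54, 52, 53, 52, 67, 107, 133, 136, 135, 133, 131, 132, 136, 141, 143, 142, 140, 138, 134, 133, 136, 141, 144, 144, 141, 139, 135, 133, 130, 129, 125, 125, 129, 131, 130, 127, 125, 126, 123, 119, 117, 116, 113, 109, 111, 112, 115, 122, 133, 147, 158, 162, 161, 162, 165, 168, 170, 169]
357 [193, 193, 192, 192, 192, 191, 191, 190, 190, 181, 154, 106, 63, 55, 77, 115, 133, 131, 130, 133, 139, 143, 145, 142, 140, 137, 134, 135, 140, 144, 147, 146, 143, 140, 136, 134, 133, 132, 133, 138, 141, 143, 145, 146, 145, 143, 141, 140, 140, 140, 136, 133, 138, 139, 139, 138, 136, 135, 135, 145, 159, 166, 168, 168, 165, 165, 165, 164]
```

View pics/r11.png

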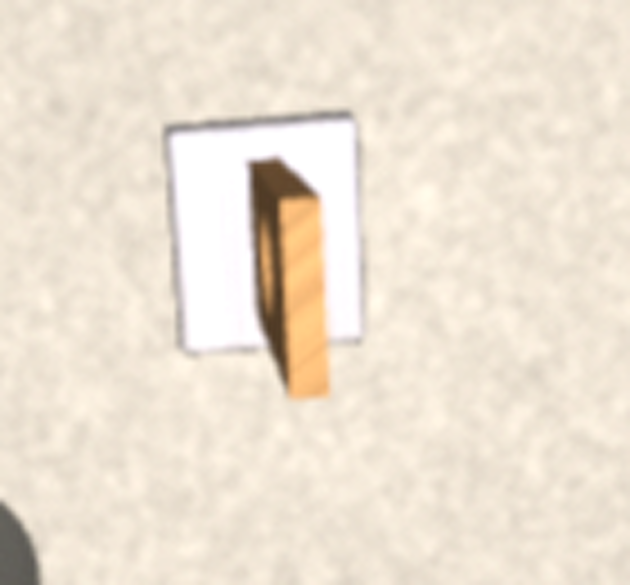

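The crop shows block B upright. Its grip's top face runs from (298,197) to (308,397) in the crop, so it sits about 30 mm from the earlier estimate. I've used all 14 pictures, so the rest is numeric.

```bash
python3 - <<'E'
from h import *
c=cal("w11")
a=px2w(c,(356.3,138.9),.13);b=px2w(c,(358.4,183.1),.13);d=a-b
y=np.degrees(np.arctan2(d[1],d[0]));print(a,b,np.linalg.norm(d),y,(a+b)/2)
m=(a+b)/2;to([m[0],m[1],.1015],y)
E
```

```text
[0.39790704 0.34846569 0.13      ] [0.43328249 0.3833668  0.13      ] 0.049694163879043414 -135.3867114215606 [0.41559476 0.36591625 0.13      ]
pos [0.4436 0.336  0.3517] rot [ 1.7999e+02  2.0000e-02 -1.3978e+02] q6 -3.1 t 41.55 F [ 0.6 -0.2 -0.7] open 84.7
travel [  2.1  40.8 250.2] twist [ 0.     0.    -0.077]
```

```bash
python3 -m crank '[{"gripper":85,"travel":[1,20,0],"twist":[0,0,0]},{"gripper":85,"travel":[1,20.8,0],"twist":[0,0,0]},{"gripper":85,"travel":[0,0,55],"twist":[0,0,-0.077]},{"gripper":85,"travel":[0,0,60],"twist":[0,0,0]},{"gripper":85,"travel":[0,0,60],"twist":[0,0,0]},{"gripper":85,"travel":[0,0,50],"twist":[0,0,0]},{"gripper":85,"travel":[0,0,25],"twist":[0,0,0]},{"gripper":40,"travel":[0,0,0],"twist":[0,0,0]},{"gripper":0,"travel":[0,0,0],"twist":[0,0,0]},{"gripper":0,"travel":[0,0,0],"twist":[0,0,0]},{"gripper":0,"travel":[0,0,0],"twist":[0,0,0]},{"gripper":0,"travel":[0,0,0],"twist":[0,0,0]}]' 90 |sed -n 2,6p
python3 - <<'E'
from h import *
to([.50,.2017,.2655],-90.9)
E
```

```text
ee_pos: [0.4159, 0.3665, 0.1025]
tcp_rot: [180.0, 0.1, -135.2]
wrist_force: [-1.5, 1.2, 5.3]
opening: 0.0082
grasp_force: 89.0
pos [0.4159 0.3665 0.1025] rot [ 1.7997e+02  1.2000e-01 -1.3523e+02] q6 -3.4 t 43.05 F [-1.5  1.2  5.3] open 8.2
travel [  56.  -176.1 -163.2] twist [-0.     0.002 -0.774]
```

```bash
python3 -m crank '[{"gripper":0,"travel":[0,0,-20],"twist":[0,0,0]},{"gripper":0,"travel":[0,0,-50],"twist":[0,0,0]},{"gripper":0,"travel":[0,0,-55],"twist":[0,0,0]},{"gripper":0,"travel":[10,-25,-39],"twist":[0,0,0]},{"gripper":0,"travel":[16,-50,0],"twist":[0,0,0]},{"gripper":0,"travel":[16,-55,0],"twist":[0,0,0]},{"gripper":0,"travel":[14,-46,0],"twist":[0,0,-0.15]},{"gripper":0,"travel":[0,0,0],"twist":[0,0,-0.18]},{"gripper":0,"travel":[0,0,0],"twist":[0,0,-0.18]},{"gripper":0,"travel":[0,0,0],"twist":[0,0,-0.18]},{"gripper":0,"travel":[0,0,0],"twist":[0,0,-0.084]},{"gripper":0,"travel":[0,0,0],"twist":[0,0,0]}]' |sed -n 2,6p
python3 - <<'E'
from h import *
to([.50,.2017,.2665],-90.9);to([.627,.1997,.2665],-90.9)
E
```

```text
ee_pos: [0.4997, 0.2013, 0.2651]
tcp_rot: [180.0, -0.0, -90.9]
wrist_force: [-0.9, -0.5, -2.9]
opening: 0.0086
grasp_force: 88.6
pos [0.4997 0.2013 0.2651] rot [ 1.7996e+02 -1.0000e-02 -9.0940e+01] q6 -67.1 t 44.55 F [-0.9 -0.5 -2.9] open 8.6
travel [-0.4 -0.3 -1.4] twist [ 0.001 -0.    -0.001]
pos [0.4997 0.2013 0.2651] rot [ 1.7996e+02 -1.0000e-02 -9.0940e+01] q6 -67.1 t 44.55 F [-0.9 -0.5 -2.9] open 8.6
travel [  -0.5 -127.3   -1.5] twist [ 0.001 -0.    -0.001]
```

```bash
python3 -m crank '[{"gripper":0,"travel":[-0.5,-15,-1],"twist":[0,0,0]},{"gripper":0,"travel":[0,-20,0],"twist":[0,0,0]},{"gripper":0,"travel":[0,-15,0],"twist":[0,0,0]},{"gripper":0,"travel":[0,-10,0],"twist":[0,0,0]},{"gripper":0,"travel":[0,-10,0],"twist":[0,0,0]},{"gripper":0,"travel":[0,-8,0],"twist":[0,0,0]},{"gripper":0,"travel":[0,-8,0],"twist":[0,0,0]},{"gripper":0,"travel":[0,-8,0],"twist":[0,0,0]}]'|sed -n 2,4p
python3 -m crank '[{"gripper":0,"travel":[0,-8,0],"twist":[0,0,0]},{"gripper":0,"travel":[0,-8,0],"twist":[0,0,0]},{"gripper":0,"travel":[0,-8,0],"twist":[0,0,0]},{"gripper":0,"travel":[0,-9,0],"twist":[0,0,0]},{"gripper":0,"travel":[0,0,0],"twist":[0,0,0]},{"gripper":0,"travel":[0,0,0],"twist":[0,0,0]}]'|sed -n 2,4p
python3 - <<'E'
from h import *
to([.627,.1997,.2525],-90.9)
E
```

```text
ee_pos: [0.5942, 0.2005, 0.2665]
tcp_rot: [-180.0, 0.0, -90.9]
wrist_force: [-0.3, 0.5, -0.7]
ee_pos: [0.6267, 0.2, 0.2663]
tcp_rot: [180.0, 0.0, -90.9]
wrist_force: [1.5, 0.5, -1.8]
pos [0.6267 0.2    0.2663] rot [ 1.7998e+02  1.0000e-02 -9.0890e+01] q6 -71.4 t 46.3 F [ 1.5  0.5 -1.8] open 8.1
travel [ 0.3 -0.3 13.8] twist [0. 0. 0.]
```

```bash
python3 -m crank '[{"gripper":0,"travel":[0,0,5],"twist":[0,0,0]},{"gripper":0,"travel":[0,0,5],"twist":[0,0,0]},{"gripper":0,"travel":[0,0,3],"twist":[0,0,0]},{"gripper":0,"travel":[0,0,0],"twist":[0,0,0]},{"gripper":0,"travel":[0,0,0],"twist":[0,0,0]}]'|sed -n 2,4p;  python3 -m crank '[{"gripper":0,"travel":[0,0,1],"twist":[0,0,0]},{"gripper":0,"travel":[0,0,0],"twist":[0,0,0]}]'|sed -n 2,4p;  python3 -m crank '[{"gripper":0,"travel":[0,0,1],"twist":[0,0,0]},{"gripper":0,"travel":[0,0,0],"twist":[0,0,0]}]'|sed -n 2,4p
```

```text
ee_pos: [0.6268, 0.2, 0.2535]
tcp_rot: [-180.0, 0.0, -90.9]
wrist_force: [1.1, 0.0, -2.4]
ee_pos: [0.6268, 0.2, 0.2525]
tcp_rot: [-180.0, 0.0, -90.9]
wrist_force: [0.0, 0.2, -1.3]
ee_pos: [0.6269, 0.2, 0.2523]
tcp_rot: [-179.9, 0.0, -90.9]
wrist_force: [-0.8, 0.0, 4.0]
```

```bash
python3 -m crank '[{"gripper":0,"travel":[0,0,-0.8],"twist":[0,0,0]},{"gripper":15,"travel":[0,0,0],"twist":[0,0,0]},{"gripper":32,"travel":[0,0,0],"twist":[0,0,0]},{"gripper":32,"travel":[0,0,0],"twist":[0,0,0]},{"gripper":32,"travel":[0,0,0],"twist":[0,0,0]},{"gripper":32,"travel":[0,0,-10],"twist":[0,0,0]},{"gripper":32,"travel":[0,0,-20],"twist":[0,0,0]},{"gripper":32,"travel":[0,0,-40],"twist":[0,0,0]},{"gripper":32,"travel":[0,0,-40],"twist":[0,0,0]},{"gripper":32,"travel":[0,0,-30],"twist":[0,0,0]}]' 60|sed -n 2,6p
python3 -m crank '[{"gripper":32,"travel":[0,50,0],"twist":[0,0,0]},{"gripper":32,"travel":[0,55,0],"twist":[0,0,0]},{"gripper":32,"travel":[0,60,0],"twist":[0,0,0]},{"gripper":32,"travel":[0,50,0],"twist":[0,0,0]},{"gripper":32,"travel":[0,20,0],"twist":[0,0,0]},{"gripper":32,"travel":[0,0,0],"twist":[0,0,0]},{"gripper":32,"travel":[0,0,0],"twist":[0,0,0]},{"gripper":32,"travel":[0,0,0],"twist":[0,0,0]}]'|sed -n 2,4p
python3 - <<'E'
from h import *
for n in("top","side","wrist"):
    c,im=snap(n,"f_"+n);hsv=cv2.cvtColor(im,cv2.COLOR_BGR2HSV)
    m=cv2.inRange(hsv,(8,70,40),(28,255,255));k,l,s,ce=cv2.connectedComponentsWithStats(m)
    print(n,"wood:",[(s[i].tolist()) for i in range(1,k) if s[i,4]>25])
    for nm,P in [("key",(.6215,-.0692,.28)),("A",(.6242,.0206,.28)),("B",(.6269,.2,.28))]:
        u=proj(c,P);e=[proj(c,(P[0],P[1]+dy,P[2])).round(0).tolist() for dy in(-.025,.025)]
        x,y=u.round().astype(int);print(nm,u.round(1),e,im[y,x].tolist() if 0<=x<640 and 0<=y<400 else None)
E
```

```text
ee_pos: [0.6252, 0.1995, 0.3935]
tcp_rot: [-179.9, 0.1, -90.9]
wrist_force: [59.4, 18.5, 86.9]
opening: 0.0319
grasp_force: 0.0
ee_pos: [0.4142, 0.2042, 0.3935]
tcp_rot: [180.0, -0.0, -90.9]
wrist_force: [1.1, 0.5, -0.3]
top wood: [[235, 162, 24, 10, 165], [307, 164, 19, 10, 152], [261, 263, 36, 26, 557]]
key [351.1 166.9] [[361.0, 167.0], [341.0, 167.0]] [49, 49, 51]
A [315.5 165.4] [[325.0, 165.0], [306.0, 165.0]] [83, 114, 145]
B [244.1 163.4] [[254.0, 164.0], [234.0, 163.0]] [84, 116, 148]
side wood: [[56, 0, 22, 12, 65], [96, 0, 16, 9, 53], [79, 3, 16, 10, 56], [29, 5, 8, 13, 28], [619, 4, 14, 8, 34], [8, 6, 16, 16, 66], [86, 7, 41, 48, 453], [60, 13, 11, 10, 32], [67, 12, 15, 11, 35], [83, 12, 8, 10, 26], [19, 34, 11, 10, 28], [82, 36, 11, 12, 42], [83, 37, 64, 100, 1251], [40, 42, 22, 12, 30], [81, 51, 7, 9, 27], [62, 52, 19, 19, 66], [43, 56, 30, 15, 61], [510, 58, 105, 121, 5979], [33, 61, 14, 11, 31], [66, 62, 46, 39, 303], [66, 65, 10, 20, 41], [15, 67, 16, 9, 28], [34, 71, 11, 16, 40], [50, 98, 33, 24, 113], [69, 124, 23, 19, 85], [58, 139, 9, 9, 26], [81, 138, 14, 17, 49], [95, 139, 9, 12, 30], [55, 147, 15, 12, 35], [59, 151, 26, 23, 91], [42, 153, 15, 8, 30], [45, 161, 15, 16, 28], [291, 165, 8, 40, 220], [26, 167, 14, 11, 28], [37, 180, 11, 17, 36], [41, 189, 12, 13, 31], [282, 209, 9, 52, 307], [5, 212, 12, 17, 48], [11, 240, 12, 13, 28], [390, 262, 33, 37, 713]]
key [297.5 151. ] [[298.0, 146.0], [297.0, 156.0]] [43, 46, 47]
A [293.4 169.7] [[294.0, 164.0], [292.0, 175.0]] [111, 147, 177]
B [284.7 215.9] [[286.0, 209.0], [283.0, 223.0]] [113, 148, 177]
wrist wood: [[80, 0, 27, 8, 147], [598, 0, 42, 45, 165], [345, 54, 52, 77, 2449], [40, 142, 95, 75, 4393]]
key [ -45.7 -261.9] [[-60.0, -322.0], [-33.0, -206.0]] None
A [ -6.7 -78.1] [[-18.0, -125.0], [4.0, -34.0]] None
B [ 53.3 188.4] [[46.0, 157.0], [60.0, 218.0]] [94, 144, 189]
```

All three hang where expected in the top and side views. One last numeric check covers the screw angle (w8) and stillness.

```bash
python3 - <<'E'
from h import *
for t in("w7","w8","w9"):
    c=cal(t);im=cv2.imread(f"pics/{t}.png");P=(.5174,-.3332);h=.03;N=300
    g=[(P[0]-h,P[1]+h),(P[0]+h,P[1]+h),(P[0]+h,P[1]-h),(P[0]-h,P[1]-h)]
    H=cv2.getPerspectiveTransform(np.float32([proj(c,(*q,.097)) for q in g]),np.float32([[0,0],[N,0],[N,N],[0,N]]))
    r=cv2.cvtColor(cv2.convertScaleAbs(cv2.warpPerspective(im,H,(N,N),flags=cv2.INTER_CUBIC),alpha=2),cv2.COLOR_BGR2GRAY)
    L=cv2.createLineSegmentDetector().detect(r)[0]
    for x0,y0,x1,y1 in ([] if L is None else L[:,0]):
        if np.hypot(x1-x0,y1-y0)>32: print(t,np.round([x0,y0,x1,y1]),round(np.degrees(np.arctan2(y0-y1,x1-x0))%60,1))
E
python3 -m crank '[{"gripper":32,"travel":[0,0,0],"twist":[0,0,0]},{"gripper":32,"travel":[0,0,0],"twist":[0,0,0]},{"gripper":32,"travel":[0,0,0],"twist":[0,0,0]},{"gripper":32,"travel":[0,0,0],"twist":[0,0,0]},{"gripper":32,"travel":[0,0,0],"twist":[0,0,0]},{"gripper":32,"travel":[0,0,0],"twist":[0,0,0]},{"gripper":32,"travel":[0,0,0],"twist":[0,0,0]},{"gripper":32,"travel":[0,0,0],"twist":[0,0,0]}]'|sed -n 1,4p
python3 - <<'E'
from h import *
a=cv2.imread("pics/f_side.png");c,b=snap("side","f2_side")
print("diff rack area",cv2.absdiff(a,b)[130:330,255:325].max(),"mug",cv2.absdiff(a,b)[315:380,280:330].max(),"mug vs start",cv2.absdiff(cv2.imread("pics/side0.png"),b)[330:372,290:322].mean())
E
```

```text
w7 [194. 177.  20. 246.] 21.7
w7 [ -1. 144.  79. 127.] 12.2
w7 [254. 231. 209. 247.] 20.1
w7 [254.  40. 285.  67.] 19.6
w7 [ 19. 249.  29. 281.] 47.0
w7 [278. 210. 253. 230.] 38.2
w7 [161. 241. 130. 250.] 17.1
w7 [209. 247. 160. 243.] 55.4
w7 [205.  27. 242.  35.] 47.7
w7 [ 66. 120.  77.  77.] 15.2
w7 [111.  64. 149.  36.] 37.4
w7 [149.  36. 193.  26.] 12.8
w7 [126. 250.  96. 223.] 18.3
w7 [ 77.  77. 113.  66.] 17.0
w7 [235. 157. 191. 177.] 23.5
w7 [178. 107. 219.  99.] 11.6
w7 [218.  99. 235. 156.] 46.8
w7 [280. 132. 260. 208.] 15.2
w7 [230. 222. 256. 121.] 15.8
w7 [216.  44. 283. 109.] 16.1
w7 [256. 119. 179.  46.] 16.5
w7 [178.  44. 217.  46.] 57.1
w7 [109. 120. 149. 111.] 13.0
w7 [210. 209. 130. 232.] 16.1
w7 [173.  67. 203.  98.] 14.6
w7 [ 52. 228.  26. 144.] 47.1
w7 [223. 168. 213. 209.] 16.2
w7 [ 91.  90. 172.  67.] 16.0
w8 [291. 182. 273. 219.] 3.6
w8 [275.  82. 292. 126.] 51.8
w8 [237. 252. 190. 265.] 16.1
w8 [151. 263. 109. 243.] 34.7
w8 [ 66. 153.  67. 119.] 28.3
w8 [293. 127. 291. 182.] 27.5
w8 [264. 231. 232. 253.] 34.2
w8 [ 57. 179.  63. 144.] 19.2
w8 [ 80. 202.  56. 17
[... 248 characters left out ...]
w8 [232. 219. 257. 120.] 16.1
w8 [132. 162. 165. 193.] 16.5
w8 [255. 120. 184.  54.] 17.2
w8 [205.  54. 274. 122.] 15.8
w8 [145. 117. 133. 160.] 14.6
w9 [ 16. 283.  38. 243.] 1.6
w9 [ 36. 250. 109. 240.] 8.3
w9 [147. 247. 158. 299.] 42.3
w9 [299.  57. 282.  87.] 59.7
w9 [251. 118. 225. 223.] 16.1
w9 [223. 224. 149. 244.] 15.2
w9 [ 54. 179.  80.  75.] 16.1
w9 [102. 225.  56. 183.] 17.8
w9 [ 87.  43. 100.  -1.] 14.1
w9 [173.  47. 119.  60.] 13.5
w9 [284.  -1. 263.  85.] 16.3
w9 [246. 111. 179.  47.] 16.1
w9 [190. 164. 150. 175.] 15.8
time: 50.82
ee_pos: [0.4133, 0.2041, 0.394]
tcp_rot: [-180.0, 0.0, -90.9]
wrist_force: [-0.7, -0.0, -0.2]
diff rack area 34 mug 14 mug vs start 3.2080853174603177
```

```bash
python3 -m crank '[{"gripper":32,"travel":[0,0,0],"twist":[0,0,0]},{"gripper":32,"travel":[0,0,0],"twist":[0,0,0]},{"gripper":32,"travel":[0,0,0],"twist":[0,0,0]},{"gripper":32,"travel":[0,0,0],"twist":[0,0,0]},{"gripper":32,"travel":[0,0,0],"twist":[0,0,0]},{"gripper":32,"travel":[0,0,0],"twist":[0,0,0]},{"gripper":32,"travel":[0,0,0],"twist":[0,0,0]},{"gripper":32,"travel":[0,0,0],"twist":[0,0,0]},{"gripper":32,"travel":[0,0,0],"twist":[0,0,0]},{"gripper":32,"travel":[0,0,0],"twist":[0,0,0]},{"gripper":32,"travel":[0,0,0],"twist":[0,0,0]},{"gripper":32,"travel":[0,0,0],"twist":[0,0,0]}]'|sed -n 1p
python3 - <<'E'
from h import *
a=cv2.imread("pics/f2_side.png");c,b=snap("side","f3_side");c,d=snap("side","f4_side")
for x,y in((a,b),(b,d)):
    e=cv2.absdiff(x,y)[130:330,255:325].max(2);print(e.max(),np.argwhere(e>20)[:8].tolist(),e.mean())
E
```

```text
time: 52.38
35 [[1, 9], [1, 21], [2, 0], [3, 2], [4, 13], [5, 2], [5, 8], [6, 5]] 3.8346428571428572
36 [[2, 17], [3, 18], [4, 21], [5, 4], [5, 8], [6, 5], [6, 10], [8, 24]] 3.810642857142857
```

Only noise-level differences remain, so everything is still. Handing in.

```bash
python3 -c "
from workcell import bot
print(bot.job_done())"
```

```text
the job is handed in; nothing more can be done
None
```

I handed the job in with no verdict returned: by my measurements the screw is tight at its stop and the key and both blocks hang still on pegs 1, 2 and 4 with the mug upright, but the wrist force briefly read about 107 N of the allowed 120 after the last release, cause unknown.

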